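# Changing the printing blocks on a roller press

### The arm

A 7-joint arm with a two-finger parallel gripper is mounted at the origin on the work surface. World frame = base frame: x ahead of the robot, y to its left, z up, the work surface at z = 0. Lengths are in m, angles in degrees, forces in N, time in s.
With the tool pointing down it reaches from about 0.35 to 0.9 m from the base axis. Payload 7.2 kg.
Tool frame: the origin (TCP) lies between the finger pads; the fingertips stand ahead of it and the grasp point (between the pads) lies 11 mm behind it (manip.tip_extent is the z of the fingertips in the tool frame, in m); z points along the fingers, y is the direction in which the jaws open and shut (so a half turn about z gives the same grasp; the last joint's range is limited). The gripper opens to 85 mm and grips with 20 to 120 N. Pads are 22 mm wide; open, the fingers measure 114 mm over their backs; the gripper's body (76 mm by 85 mm) begins 54 mm behind the grasp point. The pads swing forward as they close: fully open they stand 13 mm farther back than shut.
Start: joints at [65.65, 23.554, -0.728, 91.456, 0.321, 64.991, -4.71], TCP at [0.218, -0.586, 0.239] pointing down, gripper open.
Joint ranges: [-169.25, 169.25], [-16.82, 113.86], [-84.01, 82.57], [7.8, 145.47], [-59.2, 239.2], [7.22, 106.19], [-163.78, 163.78]. Speed limits (degrees/s): [136.94, 136.94, 172.46, 172.46, 180, 180, 180].

### API

Orientations are given as [roll, pitch, yaw] about the fixed x, y, z axes, in that order (R = Rz(yaw) Ry(pitch) Rx(roll)).
In Python, from station import manip gives the robot as it stands.
- The arm moves only by the tool move_arm, never from a script. Its argument "deltas" is a list of rows, each a list of 2 entries, a list of its own where there are three numbers: the shift along the tool's x, y, z in m, then the turn about the tool's z in rad. A call has 1 to 5 rows; each row is the pose to reach, as a shift and turn from the pose commanded when the call began, along the tool's axes at that moment; what a row does not reach only later rows make up. A row lasts 1/8 s, in which the tool goes at most 62.5 mm and 10.7 degrees, less where a joint would pass 70% of its speed; a pose out of reach is approached as far as the arm can. A call with a gripper value outside its range is refused whole. "jaw" is the opening, from 0 (shut) to 1 (fully open), set as the call begins (left out, the last holds). The fingers move at their own pace and stop on an object; "newtons" is the grip in N (left out, the last holds). Time passes only in rows, so rows that repeat a pose let the fingers close. It gives the time, the measured TCP pose, the force and the opening at its end, in the units of the state.
- manip.state(): the state, without advancing time (a new reading comes with each control period).
- manip.capture(name): name is "side" or "top" or "wrist"; returns (picture, depth): 480x640x3 uint8, red, green, blue; 480x640 float32, m along the optical axis (not along the pixel's ray), 0 where there is no reading.
- manip.camera_model(name): a dict with "fx", "fy", "cx", "cy" (pixels), "dist" ([k1, k2, p1, p2, k3] as OpenCV has them; the pictures are not rectified), "world_to_cam" (4x4, takes a point from world to camera coordinates); the wrist camera has in their place "hand_eye" (4x4, takes a point from camera to tool coordinates, whose origin is the TCP and whose axes are the flange's). Camera axes: x right, y down, z forward; pixel columns grow to the right and rows downward; lengths in m; the calibration is good to about 2 mm. A picture is of the moment at which its call begins: read the wrist's pose just before it. camera_model takes no time and is no camera call.
- manip.sign_off(): hands the job in, once; it reports no verdict.
The state is a dict: "time_s": time; "q": joint angles; "qd": joint speeds; "joint_torque": joint torques, N m; "eef_pos": TCP position; "orientation": TCP orientation; "force": force on the tool from outside, world axes, zero at the start; "torque": the same for the moment, N m; "width": finger opening in m.
Only numpy, scipy, OpenCV 4.12 (cv2) and the standard library are available. Lean on these libraries where they do the work, as an engineer would, in place of code of your own. Each camera call takes 0.05 s, during which the arm holds its last target. There are 200 camera calls.

### The job

Set the press up for the next run: take every block of the last run off the studs of the bed and lay them flat, side by side, in the wash tray, then slide each new block from the table over a stud pair of its own spacing (wide or narrow) until its holes drop over the studs and it lies fully home on the plate. If a stud pair has no new block, fill it in the same way with the plain blank of its spacing, so that the roller runs level. When all three stud pairs are filled, press the oblong ready key on the keypad firmly until it stands hard, without hammering it and without pressing the round stop key. Leave the hand block with its grip, the roller and the jar where they are.

Things in the scene. Friction and masses are not known exactly. Their poses are not given: they have to be found in the camera images.
- new_wide_mid (a point): New block, on the table right of the press bed, face up (may be absent): 156 x 64 x 8 mm base plate (length on x) with two 12 mm holes 130 mm apart on x, under a carved wood block 104 x 44 x 40 mm, centred; about 0.32 kg. Fits the wide studs. Point: its centre, 24 mm above the underside, z up. Grip across the 44 mm. Either way round fits.
- new_narrow_a_mid (a point): New block, on the table right of the press bed, face up (may be absent): 118 x 64 x 8 mm base plate (length on x) with two 12 mm holes 92 mm apart on x, under a carved wood block 66 x 44 x 40 mm, centred; about 0.24 kg. Fits either narrow stud pair. Point: its centre, 24 mm above the underside, z up. Grip across the 44 mm. Either way round fits.
- new_narrow_b_mid (a point): New block, on the table right of the press bed, face up (may be absent): 118 x 64 x 8 mm base plate (length on x) with two 12 mm holes 92 mm apart on x, under a carved wood block 66 x 44 x 40 mm, centred; about 0.24 kg. Fits either narrow stud pair. Point: its centre, 24 mm above the underside, z up. Grip across the 44 mm. Either way round fits.
- last_wide_mid (a point): Last run's block, seated on the bed's studs at the start (may be absent): 156 x 64 x 8 mm base plate (length on x) with two 12 mm holes 130 mm apart on x, under a carved wood block 104 x 44 x 40 mm, centred; about 0.32 kg. Point: its centre, 24 mm above the underside, z up. Grip across the 44 mm. Either way round fits.
- last_narrow_a_mid (a point): Last run's block, seated on the bed's studs at the start (may be absent): 118 x 64 x 8 mm base plate (length on x) with two 12 mm holes 92 mm apart on x, under a carved wood block 66 x 44 x 40 mm, centred; about 0.24 kg. Point: its centre, 24 mm above the underside, z up. Grip across the 44 mm. Either way round fits.
- last_narrow_b_mid (a point): Last run's block, seated on the bed's studs at the start (may be absent): 118 x 64 x 8 mm base plate (length on x) with two 12 mm holes 92 mm apart on x, under a carved wood block 66 x 44 x 40 mm, centred; about 0.24 kg. Point: its centre, 24 mm above the underside, z up. Grip across the 44 mm. Either way round fits.
- blank_wide_mid (a point): Blank, on the table by the keypad or beyond the wash tray: 156 x 64 x 8 mm base plate (length on x) with two 12 mm holes 130 mm apart on x, under a plain flat-topped wood block 104 x 44 x 40 mm, centred; about 0.32 kg. Fits the wide studs. Point: its centre, 24 mm above the underside, z up. Grip across the 44 mm. Either way round fits.
- blank_narrow_mid (a point): Blank, on the table by the keypad or beyond the wash tray: 118 x 64 x 8 mm base plate (length on x) with two 12 mm holes 92 mm apart on x, under a plain flat-topped wood block 66 x 44 x 40 mm, centred; about 0.24 kg. Fits either narrow stud pair. Point: its centre, 24 mm above the underside, z up. Grip across the 44 mm. Either way round fits.
- studs_wide: The wide one: steel stud plate 164 x 56 x 4 mm on the press bed, with two studs 130 mm apart along its x, 10 mm in diameter, 1 mm chamfer, standing 10 mm above the plate. Origin: centre of its underside, 16 mm above the table. A seated block's underside is 4 mm above it, the stud tips 2 mm above the base plate.
- studs_narrow_a: One of two narrow ones: steel stud plate 126 x 56 x 4 mm on the press bed, with two studs 92 mm apart along its x, 10 mm in diameter, 1 mm chamfer, standing 10 mm above the plate. Origin: centre of its underside, 16 mm above the table. A seated block's underside is 4 mm above it, the stud tips 2 mm above the base plate.
- studs_narrow_b: One of two narrow ones: steel stud plate 126 x 56 x 4 mm on the press bed, with two studs 92 mm apart along its x, 10 mm in diameter, 1 mm chamfer, standing 10 mm above the plate. Origin: centre of its underside, 16 mm above the table. A seated block's underside is 4 mm above it, the stud tips 2 mm above the base plate.
- wash_tray: Grey plastic wash tray fixed on the table at the robot's right, 205 mm (its x) by 285 mm (its y) outside, walls 5 mm thick and 32 mm high, floor 5 mm thick, open on top. Origin at the centre of its underside. It holds three blocks side by side along its y axis with their lengths along its x axis, 88 mm apart.
- press: Tabletop roller press, fixed: an aluminium bed plate 290 mm wide (x), 980 mm long (y) and 16 mm thick lying on the table, T-slotted, with the roller frame at its far left end. Origin under the bed, about the middle of the three stud plates, which lie side by side along its y.
- keypad: Keypad box of the press's drive, fixed on the table in front of the bed on the robot's side, 70 mm (x) by 130 mm (y) by 36 mm high, with two white membrane keys on its black top. Origin at the centre of its underside.
- ready_key: The ready key: the oblong white membrane key, 26 mm (x) by 46 mm (y), on the keypad. This point is the centre of its top face, 38.5 mm above the table. It gives only 1.5 mm (about 4 N), then stands hard; it switches once pressed with over 5 N for 0.1 s. Over 60 N breaks the panel.
- stop_key: The stop key: the round white membrane key, 24 mm in diameter, on the same keypad, 72 mm from the ready key. This point is the centre of its top face. It must not be pressed.
- stamp_block: Bystander: dark wooden hand printing block with a grip on its back, 90 x 130 x 70 mm, standing on the table beyond the work. Origin at the centre of its underside.
- brayer: Bystander: ink roller lying on the table beyond the work, 44 mm roller 120 mm long with a wooden handle. Origin on the table under the roller's middle.
- binder_jar: Bystander: closed jar, 80 mm in diameter, 100 mm high, standing beyond the wash tray. Origin at the centre of its underside.
Not all that is in view belongs to the job. Leave any green or turquoise look-alike of the keypad alone.

How it is judged (in metres and radians):
On the way, in this order (a step that is already met when the one before it is completed fails the run):
1. every block of the last run lies flat in the wash tray and every new block is fully home on a stud pair of its own spacing, a pair without one being filled with a blank (((horizontal distance between new_wide_mid and studs_wide below 0.003 m and z of new_wide_mid in the frame of studs_wide between 0.025 and 0.031 m and angle between the x axis of new_wide_mid and the x axis of studs_wide, either way round below 0.05 rad and angle between new_wide_mid's own z axis and vertical below 0.05 rad) or (horizontal distance between blank_wide_mid and studs_wide below 0.003 m and z of blank_wide_mid in the frame of studs_wide between 0.025 and 0.031 m and angle between the x axis of blank_wide_mid and the x axis of studs_wide, either way round below 0.05 rad and angle between blank_wide_mid's own z axis and vertical below 0.05 rad)) and horizontal distance between new_wide_mid and studs_wide below 0.003 m and z of new_wide_mid in the frame of studs_wide between 0.025 and 0.031 m and angle between the x axis of new_wide_mid and the x axis of studs_wide, either way round below 0.05 rad and angle between new_wide_mid's own z axis and vertical below 0.05 rad and ((horizontal distance between new_narrow_a_mid and studs_narrow_a below 0.003 m and z of new_narrow_a_mid in the frame of studs_narrow_a between 0.025 and 0.031 m and angle between the x axis of new_narrow_a_mid and the x axis of studs_narrow_a, either way round below 0.05 rad and angle between new_narrow_a_mid's own z axis and vertical below 0.05 rad) or (horizontal distance between new_narrow_b_mid and studs_narrow_a below 0.003 m and z of new_narrow_b_mid in the frame of studs_narrow_a between 0.025 and 0.031 m and angle between the x axis of new_narrow_b_mid and the x axis of studs_narrow_a, either way round below 0.05 rad and angle between new_narrow_b_mid's own z axis and vertical below 0.05 rad) or (horizontal distance between blank_narrow_mid and studs_narrow_a below 0.003 m and z of blank_narrow_mid in the frame of studs_narrow_a between 0.025 and 0.031 m and angle between the x axis of blank_narrow_mid and the x axis of studs_narrow_a, either way round below 0.05 rad and angle between blank_narrow_mid's own z axis and vertical below 0.05 rad)) and ((horizontal distance between new_narrow_a_mid and studs_narrow_b below 0.003 m and z of new_narrow_a_mid in the frame of studs_narrow_b between 0.025 and 0.031 m and angle between the x axis of new_narrow_a_mid and the x axis of studs_narrow_b, either way round below 0.05 rad and angle between new_narrow_a_mid's own z axis and vertical below 0.05 rad) or (horizontal distance between new_narrow_b_mid and studs_narrow_b below 0.003 m and z of new_narrow_b_mid in the frame of studs_narrow_b between 0.025 and 0.031 m and angle between the x axis of new_narrow_b_mid and the x axis of studs_narrow_b, either way round below 0.05 rad and angle between new_narrow_b_mid's own z axis and vertical below 0.05 rad) or (horizontal distance between blank_narrow_mid and studs_narrow_b below 0.003 m and z of blank_narrow_mid in the frame of studs_narrow_b between 0.025 and 0.031 m and angle between the x axis of blank_narrow_mid and the x axis of studs_narrow_b, either way round below 0.05 rad and angle between blank_narrow_mid's own z axis and vertical below 0.05 rad)) and ((horizontal distance between new_narrow_a_mid and studs_narrow_a below 0.003 m and z of new_narrow_a_mid in the frame of studs_narrow_a between 0.025 and 0.031 m and angle between the x axis of new_narrow_a_mid and the x axis of studs_narrow_a, either way round below 0.05 rad and angle between new_narrow_a_mid's own z axis and vertical below 0.05 rad) or (horizontal distance between new_narrow_a_mid and studs_narrow_b below 0.003 m and z of new_narrow_a_mid in the frame of studs_narrow_b between 0.025 and 0.031 m and angle between the x axis of new_narrow_a_mid and the x axis of studs_narrow_b, either way round below 0.05 rad and angle between new_narrow_a_mid's own z axis and vertical below 0.05 rad)) and ((horizontal distance between new_narrow_b_mid and studs_narrow_a below 0.003 m and z of new_narrow_b_mid in the frame of studs_narrow_a between 0.025 and 0.031 m and angle between the x axis of new_narrow_b_mid and the x axis of studs_narrow_a, either way round below 0.05 rad and angle between new_narrow_b_mid's own z axis and vertical below 0.05 rad) or (horizontal distance between new_narrow_b_mid and studs_narrow_b below 0.003 m and z of new_narrow_b_mid in the frame of studs_narrow_b between 0.025 and 0.031 m and angle between the x axis of new_narrow_b_mid and the x axis of studs_narrow_b, either way round below 0.05 rad and angle between new_narrow_b_mid's own z axis and vertical below 0.05 rad)) and x of last_wide_mid in the frame of wash_tray between -0.07 and 0.07 m and y of last_wide_mid in the frame of wash_tray between -0.12 and 0.12 m and z of last_wide_mid in the frame of wash_tray between 0.02 and 0.036 m and angle between each of last_wide_mid, last_narrow_a_mid, last_narrow_b_mid's own z axis and vertical below 0.08 rad and x of last_narrow_a_mid in the frame of wash_tray between -0.07 and 0.07 m and y of last_narrow_a_mid in the frame of wash_tray between -0.12 and 0.12 m and z of last_narrow_a_mid in the frame of wash_tray between 0.02 and 0.036 m and x of last_narrow_b_mid in the frame of wash_tray between -0.07 and 0.07 m and y of last_narrow_b_mid in the frame of wash_tray between -0.12 and 0.12 m and z of last_narrow_b_mid in the frame of wash_tray between 0.02 and 0.036 m), for 0.2 s.
2. then the ready key is pressed with over 5 N for 0.1 s (contact force between the fingers and ready_key above 5 N), for 0.1 s.
At the end, for the whole second after the job is handed in: Each stud pair holds a block of its own spacing, a new one if present, else the blank: centred within 3 mm, in line within 0.05 rad, level within 0.05 rad, underside within 3 mm of the stud plate. Every block of the last run lies flat on the wash tray floor (all of step 1); the robot touches nothing.
It fails at once if the stop key is pressed (contact force between anything else and stop_key above 2 N).
It fails at once if the ready key is pressed with over 60 N (contact force between the fingers and ready_key above 60 N).
It fails at once if the stamp block is moved by more than 30 mm (distance of stamp_block from where it was at the start of the episode above 0.03 m).
It fails at once if the brayer is moved by more than 30 mm (distance of brayer from where it was at the start of the episode above 0.03 m).
It fails at once if the binder jar is moved by more than 30 mm (distance of binder_jar from where it was at the start of the episode above 0.03 m).
Of new_wide, new_narrow_a, new_narrow_b only 2 to 3 are there at a start; the rules pass over those that are not, and their reading is None.
Of last_wide, last_narrow_a, last_narrow_b only 2 to 3 are there at a start; the rules pass over those that are not, and their reading is None.
At some moment in a run one of new_wide, new_narrow_a, new_narrow_b may be knocked a few centimetres aside while the robot is not near it.
Once in a run the grip may slacken for a moment while it holds something.
It also fails if it takes over 200 s, if anything falls off the work surface, if the arm or the gripper's body presses on something with over 40 N, if the wrist force passes 120 N, or if a joint passes its speed limit or range.

## Working session

There is one attempt and no reset: what is moved stays moved. The work goes in short steps, Python scripts to look and compute and a tool call to move; the robot and the scene stay as the last step left them, time stands still between calls to the robot, and variables do not carry over. Pictures are saved under pics/ and viewed, on a budget of 14 in all, crops included, one or two more only if the job needs it, and the job is handed in when it is done.

Besides the shell and the picture viewer there is one more tool, called after "Call:" as name(argument=value, ...) on one line, values as JSON. move_arm: Moves the arm, as the interface text tells. Its arguments: {"type":"object","properties":{"deltas":{"type":"array","items":{"type":"array"}},"jaw":{"type":"number"},"newtons":{"type":"number"}},"required":["deltas"]}

```bash
ls; mkdir -p pics
python3 - <<'E'
from station import manip
import cv2
s=manip.state();print(s, manip.tip_extent)
for n in("side","top"):
    im,d=manip.capture(n);cv2.imwrite(f"pics/{n}0.png",im[:,:,::-1])
    import numpy as np;np.savez(f"{n}0.npz",im=im,d=d)
    print(n,manip.camera_model(n), (d>0).mean())
print(manip.camera_model("wrist"))
E
```

```text
pics
{'time_s': 0.0, 'q': array([65.64834704, 23.59927357, -0.72999487, 91.50626357,  0.32067271,
       64.99000625, -4.70859906]), 'qd': array([-0.05379567,  0.0732329 , -0.00471972,  0.06157404, -0.06705632,
       -0.06133066, -0.05717242]), 'joint_torque': array([-3.83276520e-04, -6.00635004e+01,  6.82732109e-01, -2.99416995e+01,
        1.40594246e-02,  1.05621951e-02,  1.10432418e-05]), 'eef_pos': array([ 0.21811015, -0.5851716 ,  0.23844517]), 'orientation': array([-1.79906675e+02,  5.82555956e-03,  2.04480578e+01]), 'force': array([-0.72304794, -0.52698815,  0.24659754]), 'torque': array([ 0.05071348, -0.00857628, -0.00424016]), 'width': 0.08526296858569798} 0.008
side {'fx': 436.18621294843393, 'fy': 436.18621294843393, 'cx': 322.4969699410313, 'cy': 242.06523159863528, 'dist': array([-0.00403422,  0.        ,  0.        ,  0.        ,  0.        ]), 'world_to_cam': array([[-0.99205659, -0.1255598 ,  0.00764527,  0.52326035],
       [-0.09052116,  0.6703697 , -0.73648515,  0.06463754],
       [ 0.08734777, -0.73132701, -0.6764105 ,  1.08468476],
       [ 0.        ,  0.    
[... 356 characters left out ...]
.19743761,  0.525799  ],
       [ 0.19734402, -0.0135733 , -0.98024033,  1.22966923],
       [ 0.        ,  0.        ,  0.        ,  1.        ]])} 0.9957682291666666
{'fx': 424.41027341094747, 'fy': 424.41027341094747, 'cx': 324.9159569041494, 'cy': 239.371503640011, 'dist': array([0.03110132, 0.        , 0.        , 0.        , 0.        ]), 'hand_eye': array([[-8.06100472e-04, -9.47642040e-01, -3.19333546e-01,
         8.25821279e-02],
       [ 9.99999575e-01, -6.21136690e-04, -6.81058699e-04,
         8.03901969e-04],
       [ 4.47050073e-04, -3.19333959e-01,  9.47642138e-01,
        -1.34031088e-01],
       [ 0.00000000e+00,  0.00000000e+00,  0.00000000e+00,
         1.00000000e+00]])}
```

View pics/top0.png

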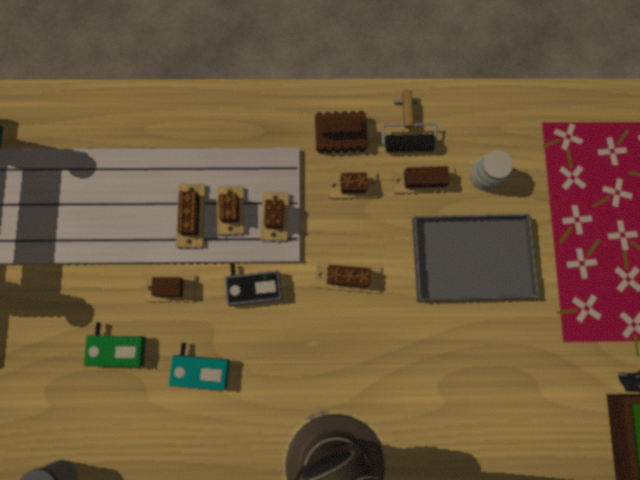

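View pics/side0.png

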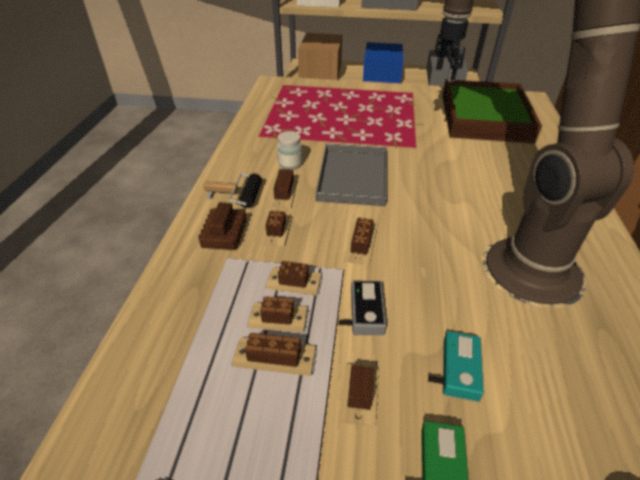

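The top view (right = −y, down = −x) shows three seated last blocks: the wide at (190,215), narrows at (230,210) and (275,216). There are two new carved blocks, narrow at (354,183) and wide at (348,276). The plain blanks are narrow at (168,287) by the keypad and wide at (427,178) by the jar. The tray is at (476,258) and the keypad at (253,288), with its ready key at (265,287). The side view agrees. That leaves one narrow pair needing the narrow blank.

```bash
cat > h.py <<'E'
import numpy as np, cv2
from scipy.spatial.transform import Rotation as R
from station import manip
def tool_T(s):
    T=np.eye(4);T[:3,:3]=R.from_euler('xyz',s['orientation'],degrees=True).as_matrix();T[:3,3]=s['eef_pos'];return T
def cam_pose(n,s=None):
    m=manip.camera_model(n)
    return (tool_T(s)@m['hand_eye'] if n=='wrist' else np.linalg.inv(m['world_to_cam'])),m
def norm(m,uv):
    K=np.array([[m['fx'],0,m['cx']],[0,m['fy'],m['cy']],[0,0,1]])
    return cv2.undistortPoints(np.float64(uv).reshape(-1,1,2),K,m['dist']).reshape(-1,2)
def ray(n,uv,z,s=None):
    "pixels cast onto world plane z"
    T,m=cam_pose(n,s);p=norm(m,uv);d=np.c_[p,np.ones(len(p))]@T[:3,:3].T
    return T[:3,3]+d*((z-T[2,3])/d[:,2])[:,None]
def cloud(n,d,s=None):
    T,m=cam_pose(n,s);v,u=np.mgrid[:480,:640]
    p=norm(m,np.c_[u.ravel(),v.ravel()]);z=d.ravel()[:,None]
    return (np.c_[p*z,z]@T[:3,:3].T+T[:3,3]).reshape(480,640,3)
def snap(n,name):
    s=manip.state();im,d=manip.capture(n);cv2.imwrite(f'pics/{name}.png',im[:,:,::-1]);np.savez(f'{name}.npz',im=im,d=d)
    return s,im,d,cloud(n,d,s)
def rects(mask,P,amin=60):
    out=[];k,l,st,c=cv2.connectedComponentsWithStats(mask.astype(np.uint8))
    for i in range(1,k):
        if st[i,4]<amin: continue
        q=P[l==i];(x,y),(w,h),a=cv2.minAreaRect(q[:,:2].astype(np.float32))
        if w<h:w,h,a=h,w,a+90
        out.append((c[i].round(),round(x,4),round(y,4),round(float(np.median(q[:,2])),4),round(w,3),round(h,3),round((a+90)%180-90,1)))
    return out
E
python3 - <<'E'
from h import *
for n in("top","side"):
    D=np.load(n+'0.npz');im=D['im'].astype(int);P=cloud(n,D['d'])
    X,Y,Z=P[...,0],P[...,1],P[...,2]
    ws=(X>.2)&(X<.85)&(abs(Y)<.62)
    print(n,'table z',np.median(Z[(Z<.02)&ws]))
    print('tops');[print(r) for r in rects(ws&(Z>.037)&(Z<.08),P)]
    print('tray')
    if n=='top':[print(r) for r in rects((X<.75)&(X>.2)&(Y<-.18)&(Y>-.56)&(Z>.02)&(Z<.036),P)]
    if n=='top':
        b=im.min(2);print('white');[print(r) for r in rects((b>120)&(Z>.03)&(Z<.045)&ws,P,20)]
E
```

```text
top table z 0.001072083608400165
tops
(array([408., 117.]), 0.8275, -0.197, 0.0386, 0.046, 0.019, 4.3)
(array([341., 127.]), 0.7995, -0.0225, 0.0678, 0.124, 0.071, 84.4)
(array([410., 141.]), 0.7635, -0.1988, 0.0416, 0.12, 0.036, -88.2)
(array([485., 176.]), 0.675, -0.3794, 0.0666, 0.079, 0.055, 37.2)
(array([427., 175.]), 0.6735, -0.2352, 0.0472, 0.107, 0.047, -88.3)
(array([354., 181.]), 0.6588, -0.0551, 0.0445, 0.066, 0.045, 89.5)
(array([188., 213.]), 0.5798, 0.3435, 0.0646, 0.104, 0.045, 0.0)
(array([228., 208.]), 0.5924, 0.2466, 0.0648, 0.067, 0.044, 1.6)
(array([273., 214.]), 0.5768, 0.1395, 0.0636, 0.068, 0.044, -2.4)
(array([348., 275.]), 0.4289, -0.0375, 0.0446, 0.104, 0.045, 85.1)
(array([253., 288.]), 0.4022, 0.1882, 0.0388, 0.127, 0.066, -83.9)
(array([165., 286.]), 0.4055, 0.3906, 0.0479, 0.067, 0.044, -89.9)
(array([113., 351.]), 0.2576, 0.5071, 0.0389, 0.125, 0.065, 86.2)
(array([181., 368.]), 0.2223, 0.3436, 0.0387, 0.062, 0.04, -81.9)
(array([209., 369.]), 0.2201, 0.2849, 0.0389, 0.056, 0.039, 84.5)
tray
(array([418., 149.]), 0.7464, -0.2193, 0.0291, 0.076, 0.008, -
[... 488 characters left out ...]
0222, 0.0669, 0.102, 0.04, -88.0)
(array([275., 219.]), 0.6606, -0.0524, 0.0431, 0.066, 0.044, -89.7)
(array([362., 232.]), 0.4298, -0.0345, 0.0431, 0.108, 0.044, 84.8)
(array([293., 273.]), 0.5774, 0.1428, 0.0621, 0.066, 0.048, -2.9)
(array([368., 291.]), 0.4041, 0.1606, 0.0379, 0.048, 0.03, -78.7)
(array([277., 309.]), 0.5933, 0.2498, 0.0632, 0.066, 0.047, 1.3)
(array([273., 349.]), 0.5809, 0.3459, 0.0633, 0.104, 0.048, -0.4)
(array([460., 365.]), 0.2229, 0.3161, 0.0381, 0.116, 0.046, 89.9)
(array([361., 383.]), 0.4067, 0.393, 0.0475, 0.067, 0.044, 89.5)
(array([447., 446.]), 0.2608, 0.4926, 0.0382, 0.089, 0.062, 88.6)
(array([437., 464.]), 0.2728, 0.5171, 0.0378, 0.032, 0.025, -50.5)
tray
```

```bash
cat >> h.py <<'E'
def plan(wps,dmax=.28,amax=.8,start=None,even=True):
    "prints move rows (tool shift + turn) from the present pose through world waypoints (x,y,z,yaw deg)"
    s=manip.state();p=np.array(s['eef_pos']) if start is None else np.array(start[:3])
    yaw=s['orientation'][2] if start is None else start[3]
    for x,y,z,a in wps:
        tgt=np.array([x,y,z]);da=(a-yaw+180)%360-180
        n=max(1,int(np.ceil(max(np.linalg.norm(tgt-p)/dmax,abs(np.radians(da))/amax))))
        for k in range(n):
            c,sn=np.cos(np.radians(yaw)),np.sin(np.radians(yaw))
            A=np.array([[c,sn,0],[sn,-c,0],[0,0,-1]])
            d=(A.T@((tgt-p)/(n-k))).round(4 if np.linalg.norm(tgt-p)<.02 else 3)
            da=(a-yaw+180)%360-180;t=round(-np.radians(da)/(n-k),3)
            print('call',d.tolist(),t)
            p=p+A@d;yaw-=np.degrees(t)
    print('ends',p.round(4),round(yaw,2))
E
python3 -c "
from h import *
plan([(.577,.141,.18,-2.5),(.577,.141,.10,-2.5)])"
```

```text
call [0.197, -0.185, 0.02] 0.133
call [0.17, -0.21, 0.019] 0.134
call [0.141, -0.23, 0.02] 0.133
call [-0.0, 0.0, 0.08] 0.0
ends [0.5771 0.1411 0.0995] -2.48
```

Call:
move_arm(deltas=[[[0.04,-0.037,0.004],0.027],[[0.079,-0.074,0.008],0.053],[[0.118,-0.111,0.012],0.08],[[0.158,-0.148,0.016],0.106],[[0.197,-0.185,0.02],0.133]], jaw=1, newtons=40)

```text
time_s: 0.72
eef_pos: [0.3388, -0.3417, 0.219]
orientation: [-180.0, 0.0, 12.8]
force: [0.4, -0.1, -0.8]
width: 0.0854
```

Call:
move_arm(deltas=[[[0.034,-0.042,0.004],0.027],[[0.068,-0.084,0.008],0.054],[[0.102,-0.126,0.011],0.08],[[0.136,-0.168,0.015],0.107],[[0.17,-0.21,0.019],0.134]])

```text
time_s: 1.35
eef_pos: [0.4578, -0.0994, 0.2001]
orientation: [180.0, 0.0, 5.1]
force: [0.2, -0.4, 0.0]
width: 0.0851
```

Call:
move_arm(deltas=[[[0.028,-0.046,0.004],0.027],[[0.056,-0.092,0.008],0.053],[[0.085,-0.138,0.012],0.08],[[0.113,-0.184,0.016],0.106],[[0.141,-0.23,0.02],0.133]])

```text
time_s: 1.98
eef_pos: [0.5777, 0.142, 0.1797]
orientation: [180.0, 0.0, -2.5]
force: [-0.5, -1.0, 1.1]
width: 0.0857
```

Call:
move_arm(deltas=[[[0,0,0.05],0],[[0,0,0.08],0],[[0,0,0.08],0]])

```text
time_s: 2.35
eef_pos: [0.5752, 0.1402, 0.0976]
orientation: [179.9, 0.3, -2.5]
force: [0.5, 0.1, 0.3]
width: 0.0854
```

```bash
python3 -c "
from h import *
s,im,d,P=snap('wrist','w1');print(s['eef_pos'],s['orientation'],s['q'])
Z=P[...,2]
for r in rects((Z>.056)&(Z<.085)&(d>.08),P,200):print(r)
"
```

```text
[0.5752214  0.14022143 0.09764752] [179.90513973   0.31529977  -2.45306585] [  -3.85982922   30.88531712  -19.68996134  102.67458069   13.19048921
   49.03043438 -122.17836453]
(array([ 73., 259.]), 0.5939, 0.2464, 0.0645, 0.067, 0.046, 1.7)
(array([327., 282.]), 0.578, 0.1385, 0.0636, 0.067, 0.045, -2.5)
```

View pics/w1.png

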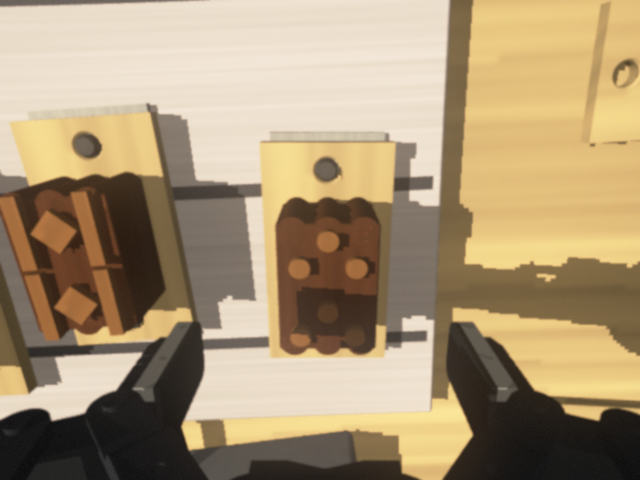

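The wrist view at a hover shows the narrow block centred between the fingers, with its stud in the hole at (325,169). I'll descend and grip.

Call:
move_arm(deltas=[[[0.002,0.001,0.02],0],[[0.002,0.001,0.04],0],[[0.002,0.001,0.056],0],[[0.002,0.001,0.056],0],[[0.002,0.001,0.056],0]])

```text
time_s: 3.02
eef_pos: [0.5794, 0.1398, 0.0445]
orientation: [-180.0, -0.0, -2.5]
force: [-0.1, -0.3, 0.4]
width: 0.0855
```

Call:
move_arm(deltas=[[[0,0,0],0],[[0,0,0],0],[[0,0,0],0],[[0,0,0],0],[[0,0,0],0]], jaw=0, newtons=50)

```text
time_s: 3.65
eef_pos: [0.5796, 0.1397, 0.045]
orientation: [-180.0, -0.1, -2.5]
force: [0.1, -0.7, 5.4]
width: 0.0432
```

```bash
python3 -c "
from h import *
s,im,d,P=snap('wrist','w2');print(s['eef_pos'],s['orientation'],s['width'],s['force'])
plan([(s['eef_pos'][0],s['eef_pos'][1],.15,-2.5),(.474,-.26,.15,1),(.474,-.26,.06,1)])
"
```

```text
[0.57963123 0.13968258 0.04496547] [-1.79992955e+02 -6.10224162e-02 -2.48021154e+00] 0.04315978416090575 [ 0.0954787  -0.7266015   5.42913183]
call [0.0, 0.0, -0.105] 0.0
call [-0.044, 0.202, -0.0] -0.03
call [-0.05, 0.2, -0.0] -0.031
call [-0.0, 0.0, 0.09] 0.0
ends [ 0.4743 -0.2595  0.0599] 1.02
```

View pics/w2.png

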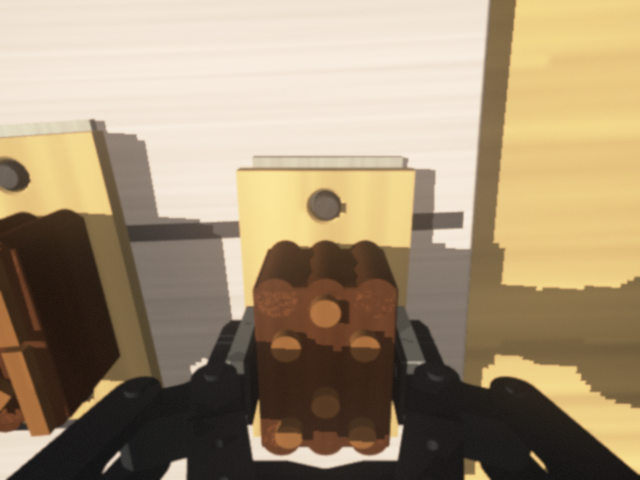

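Gripped at 43 mm width; the stud is still in the hole at (324,205). I'll lift and carry it to the tray.

Call:
move_arm(deltas=[[[0,0,-0.005],0],[[0,0,-0.015],0],[[0,0,-0.04],0],[[0,0,-0.075],0],[[0,0,-0.105],0]])

```text
time_s: 4.32
eef_pos: [0.5791, 0.1397, 0.1508]
orientation: [-180.0, -0.0, -2.5]
force: [-0.2, -0.5, -2.5]
width: 0.0434
```

Call:
move_arm(deltas=[[[-0.009,0.04,0],-0.006],[[-0.018,0.081,0],-0.012],[[-0.026,0.121,0],-0.018],[[-0.035,0.162,0],-0.024],[[-0.044,0.202,0],-0.03]])

```text
time_s: 4.95
eef_pos: [0.5259, -0.0616, 0.1498]
orientation: [180.0, -0.0, -0.7]
force: [0.8, 0.5, -3.1]
width: 0.0433
```

Call:
move_arm(deltas=[[[-0.01,0.04,0],-0.006],[[-0.02,0.08,0],-0.012],[[-0.03,0.12,0],-0.018],[[-0.04,0.16,0],-0.024],[[-0.05,0.2,0],-0.03]])

```text
time_s: 5.58
eef_pos: [0.4734, -0.2607, 0.1498]
orientation: [180.0, -0.0, 1.0]
force: [0.8, -0.0, -1.7]
width: 0.0435
```

```bash
python3 -c "
from h import *
s,im,d,P=snap('wrist','w3');print(s['eef_pos'],s['orientation'],s['width'],s['force'])
Z=P[...,2]
for r in rects((Z>.022)&(Z<.036)&(d>.1),P,200):print(r)
"
```

```text
[ 0.47335146 -0.26071543  0.14977746] [ 1.79997122e+02 -1.70519342e-02  9.87956111e-01] 0.04353512972386824 [ 0.75922142 -0.00726469 -1.70068602]
(array([362., 103.]), 0.5486, -0.2817, 0.0311, 0.281, 0.133, -55.2)
(array([ 48., 284.]), 0.4363, -0.0804, 0.0289, 0.058, 0.03, 35.5)
(array([545., 368.]), 0.3767, -0.4161, 0.0296, 0.137, 0.007, -89.0)
```

View pics/w3.png

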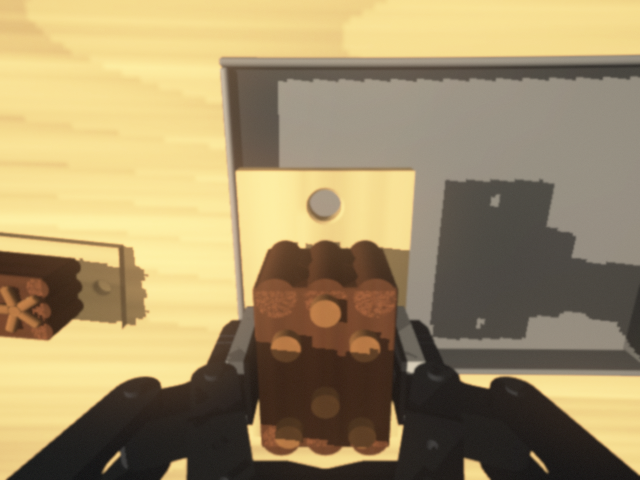

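The hole is still at (324,205), so the block hasn't slipped in the hand. It's over the near slot of the tray (tray corner at (225,60)). I'll lower, release and go to the next narrow.

Call:
move_arm(deltas=[[[0,0,0.05],0],[[0,0,0.09],0],[[0,0,0.108],0],[[0,0,0.116],0],[[0,0,0.119],0]])

```text
time_s: 6.25
eef_pos: [0.4746, -0.2598, 0.031]
orientation: [180.0, -0.1, 1.0]
force: [0.6, -0.5, -2.6]
width: 0.0431
```

Call:
move_arm(deltas=[[[0,0,0],0],[[0,0,0],0],[[0,0,0],0],[[0,0,0],0]], jaw=0.7)

```text
time_s: 6.75
eef_pos: [0.474, -0.2597, 0.0306]
orientation: [180.0, -0.0, 1.0]
force: [-0.0, -0.4, 0.2]
width: 0.0595
```

Call:
move_arm(deltas=[[[0,0,-0.03],0],[[0,0,-0.09],0],[[0,0,-0.13],0]])

```text
time_s: 7.12
eef_pos: [0.4744, -0.2598, 0.1628]
orientation: [180.0, -0.1, 1.0]
force: [1.0, -0.1, 0.3]
width: 0.0594
```

```bash
python3 -c "
from h import *
s,im,d,P=snap('wrist','w4');print(s['eef_pos'],s['orientation'],s['width'],s['force'])
Z=P[...,2]
for r in rects((Z>.04)&(Z<.06)&(d>.1),P,200):print(r)
plan([(.592,.246,.15,1.6),(.592,.247,.105,1.6)])
"
```

```text
[ 0.47441633 -0.25975908  0.16277388] [ 1.79952460e+02 -1.02875234e-01  9.66878573e-01] 0.05940353390595635 [ 1.00731749 -0.05208531  0.34126023]
(array([324., 236.]), 0.4734, -0.26, 0.0486, 0.066, 0.044, 0.9)
(array([ 32., 298.]), 0.4278, -0.0697, 0.0438, 0.045, 0.043, -6.2)
call [0.062, -0.252, 0.009] -0.006
call [0.063, -0.252, 0.009] -0.005
call [0.0, -0.001, 0.045] -0.0
ends [0.5915 0.2467 0.1045] 1.6
```

Call:
move_arm(deltas=[[[0.012,-0.05,0.002],-0.001],[[0.025,-0.101,0.004],-0.002],[[0.037,-0.151,0.005],-0.004],[[0.05,-0.202,0.007],-0.005],[[0.062,-0.252,0.009],-0.006]], jaw=0.85)

```text
time_s: 7.8
eef_pos: [0.5318, -0.005, 0.1512]
orientation: [180.0, -0.0, 1.3]
force: [0.8, 0.2, -0.9]
width: 0.0722
```

Call:
move_arm(deltas=[[[0.013,-0.05,0.002],-0.001],[[0.026,-0.101,0.004],-0.002],[[0.038,-0.151,0.005],-0.003],[[0.051,-0.202,0.007],-0.004],[[0.064,-0.252,0.009],-0.005]])

```text
time_s: 8.43
eef_pos: [0.59, 0.2484, 0.142]
orientation: [180.0, -0.0, 1.6]
force: [0.6, -0.6, 0.0]
width: 0.0726
```

Call:
move_arm(deltas=[[[0,-0.001,0.045],0],[[0,-0.001,0.045],0]])

```text
time_s: 8.68
eef_pos: [0.5873, 0.2469, 0.0937]
orientation: [179.8, 0.4, 1.7]
force: [-1.1, -0.8, 0.6]
width: 0.0723
```

```bash
python3 -c "
from h import *
s,im,d,P=snap('wrist','w5');print(s['eef_pos'],s['orientation'],s['width'],s['force'])
Z=P[...,2]
R_=rects((Z>.056)&(Z<.085)&(d>.1),P,200)
for r in R_:print(r)
plan([(.5935,.247,.046,1.6)])
"
```

```text
[0.58728792 0.24689272 0.09374408] [179.82447378   0.37557134   1.661379  ] 0.07233111689803796 [-1.05918139 -0.84662166  0.58565117]
(array([ 97., 285.]), 0.5829, 0.3426, 0.0642, 0.103, 0.046, 0.2)
(array([325., 279.]), 0.594, 0.2465, 0.0641, 0.066, 0.044, 2.0)
call [0.005, -0.0, 0.05] -0.0
ends [0.5937 0.2469 0.0459] 1.59
```

Call:
move_arm(deltas=[[[0.002,0,0.02],0],[[0.002,0,0.04],0],[[0.002,0,0.053],0],[[0.002,0,0.053],0],[[0.002,0,0.053],0]])

```text
time_s: 9.35
eef_pos: [0.5921, 0.2481, 0.0446]
orientation: [-180.0, -0.0, 1.6]
force: [-0.4, -0.1, -0.5]
width: 0.0726
```

Call:
move_arm(deltas=[[[0,0,0],0],[[0,0,0],0],[[0,0,0],0],[[0,0,0],0],[[0,0,0],0]], jaw=0, newtons=50)

```text
time_s: 9.98
eef_pos: [0.5923, 0.2481, 0.0451]
orientation: [-180.0, -0.1, 1.6]
force: [-1.4, -0.5, 6.3]
width: 0.0435
```

```bash
python3 -c "
from h import *
s,im,d,P=snap('wrist','w6');print(s['eef_pos'],s['orientation'],s['width'],s['force'])
plan([(s['eef_pos'][0],s['eef_pos'][1],.15,1.6),(.474,-.343,.15,1),(.474,-.343,.034,1)])
"
```

```text
[0.59229398 0.24806694 0.04512714] [-1.79981139e+02 -7.08885347e-02  1.59481453e+00] 0.043535932996451296 [-1.4140179  -0.50542059  6.32096101]
call [0.0, 0.0, -0.105] -0.0
call [-0.045, 0.196, 0.0] 0.003
call [-0.044, 0.196, 0.0] 0.004
call [-0.044, 0.196, 0.0] 0.003
call [0.0, -0.0, 0.116] 0.0
ends [ 0.4737 -0.343   0.0341] 1.02
```

Call:
move_arm(deltas=[[[0,0,-0.005],0],[[0,0,-0.015],0],[[0,0,-0.04],0],[[0,0,-0.075],0],[[0,0,-0.105],0]])

```text
time_s: 10.65
eef_pos: [0.5918, 0.2479, 0.1509]
orientation: [-180.0, -0.0, 1.6]
force: [1.0, 0.3, -2.2]
width: 0.0431
```

Call:
move_arm(deltas=[[[-0.009,0.039,0],0],[[-0.018,0.078,0],0],[[-0.027,0.118,0],0],[[-0.036,0.157,0],0.002],[[-0.045,0.196,0],0.003]])

```text
time_s: 11.28
eef_pos: [0.5518, 0.0494, 0.1498]
orientation: [180.0, -0.0, 1.4]
force: [-0.2, -0.4, -2.0]
width: 0.0433
```

Call:
move_arm(deltas=[[[-0.009,0.039,0],0],[[-0.018,0.078,0],0],[[-0.026,0.118,0],0],[[-0.035,0.157,0],0.002],[[-0.044,0.196,0],0.004]])

```text
time_s: 11.9
eef_pos: [0.5128, -0.1475, 0.1498]
orientation: [180.0, -0.0, 1.2]
force: [0.7, -0.4, -2.3]
width: 0.0431
```

Call:
move_arm(deltas=[[[-0.009,0.039,0],0],[[-0.018,0.078,0],0],[[-0.026,0.118,0],0],[[-0.035,0.157,0],0.002],[[-0.044,0.196,0],0.003]])

```text
time_s: 12.52
eef_pos: [0.4729, -0.3443, 0.1498]
orientation: [180.0, -0.0, 1.0]
force: [0.6, 0.3, -2.6]
width: 0.0431
```

```bash
python3 -c "
from h import *
s,im,d,P=snap('wrist','w7');print(s['eef_pos'],s['orientation'],s['width'],s['force'])
"
```

```text
[ 0.47291083 -0.34429355  0.14979157] [ 1.79999246e+02 -1.99262249e-02  1.03195575e+00] 0.04313778327921233 [ 0.58574146  0.25415849 -2.62504461]
```

Call:
move_arm(deltas=[[[0,0,0.05],0],[[0,0,0.09],0],[[0,0,0.108],0],[[0,0,0.116],0],[[0,0,0.119],0]])

```text
time_s: 13.2
eef_pos: [0.474, -0.3435, 0.031]
orientation: [180.0, -0.1, 1.0]
force: [0.4, -0.9, -2.0]
width: 0.0431
```

Call:
move_arm(deltas=[[[0,0,0],0],[[0,0,0],0],[[0,0,0],0],[[0,0,0],0]], jaw=0.7)

```text
time_s: 13.7
eef_pos: [0.4734, -0.3433, 0.0307]
orientation: [180.0, -0.0, 1.0]
force: [0.1, 0.2, -0.1]
width: 0.0603
```

Call:
move_arm(deltas=[[[0,0,-0.03],0],[[0,0,-0.09],0],[[0,0,-0.12],0],[[0,0,-0.12],0]])

```text
time_s: 14.2
eef_pos: [0.4747, -0.3441, 0.1533]
orientation: [179.8, -0.3, 1.0]
force: [0.1, -0.4, 0.9]
width: 0.0599
```

```bash
python3 -c "
from h import *
s,im,d,P=snap('wrist','w8');print(s['eef_pos'],s['orientation'],s['width'],s['force'])
Z=P[...,2]
for r in rects((Z>.04)&(Z<.06)&(d>.1),P,200):print(r)
plan([(.582,.344,.15,.1),(.582,.344,.1,.1)])
"
```

```text
[ 0.47467442 -0.34414962  0.15325855] [179.81344866  -0.25079541   1.00665601] 0.059873658251018244 [ 0.14035219 -0.44688298  0.87697497]
(array([323., 238.]), 0.4756, -0.3437, 0.0492, 0.066, 0.044, 1.1)
(array([183., 240.]), 0.4733, -0.2603, 0.0486, 0.066, 0.045, 0.8)
call [0.04, -0.229, 0.0] 0.005
call [0.039, -0.228, 0.001] 0.005
call [0.038, -0.229, 0.0] 0.006
call [0.0, -0.0, 0.05] -0.0
ends [0.582  0.3439 0.1003] 0.09
```

Call:
move_arm(deltas=[[[0.008,-0.046,0],0],[[0.016,-0.092,0],0.002],[[0.024,-0.137,0],0.003],[[0.032,-0.183,0],0.004],[[0.04,-0.229,0],0.005]], jaw=0.85)

```text
time_s: 14.88
eef_pos: [0.5083, -0.112, 0.1488]
orientation: [-180.0, 0.1, 0.7]
force: [1.1, 0.1, -0.1]
width: 0.0727
```

Call:
move_arm(deltas=[[[0.008,-0.046,0],0],[[0.016,-0.092,0],0.002],[[0.024,-0.137,0],0.003],[[0.031,-0.183,0],0.004],[[0.039,-0.228,0],0.005]])

```text
time_s: 15.5
eef_pos: [0.5444, 0.1162, 0.1486]
orientation: [180.0, 0.1, 0.4]
force: [0.6, 1.1, 0.8]
width: 0.0725
```

Call:
move_arm(deltas=[[[0.008,-0.046,0],0],[[0.016,-0.092,0],0.002],[[0.023,-0.137,0],0.003],[[0.03,-0.183,0],0.004],[[0.038,-0.229,0],0.006]])

```text
time_s: 16.12
eef_pos: [0.5808, 0.3451, 0.1481]
orientation: [179.9, 0.1, 0.1]
force: [0.1, -0.3, 0.6]
width: 0.0722
```

Call:
move_arm(deltas=[[[0,0,0.03],0],[[0,0,0.05],0],[[0,0,0.05],0],[[0,0,0.05],0]])

```text
time_s: 16.62
eef_pos: [0.582, 0.3436, 0.1007]
orientation: [180.0, -0.0, 0.0]
force: [-0.1, 0.6, 0.5]
width: 0.0728
```

```bash
python3 -c "
from h import *
s,im,d,P=snap('wrist','w9');print(s['eef_pos'],s['orientation'],s['width'],s['q'])
Z=P[...,2]
for r in rects((Z>.056)&(Z<.085)&(d>.1),P,200):print(r)
"
```

```text
[0.58195083 0.34357899 0.10065231] [ 1.79996970e+02 -1.63881534e-02  4.05973235e-02] 0.07277491775537226 [ -19.71939726   37.98918623  -22.61140703   89.97828395   16.72636031
   55.38712961 -137.53561964]
(array([325., 280.]), 0.5814, 0.3429, 0.0641, 0.105, 0.044, -0.1)
```

Call:
move_arm(deltas=[[[0,0.001,0.02],0],[[0,0.001,0.04],0],[[0,0.001,0.054],0],[[0,0.001,0.054],0],[[0,0.001,0.054],0]])

```text
time_s: 17.3
eef_pos: [0.5816, 0.3435, 0.0464]
orientation: [-180.0, -0.0, 0.1]
force: [-0.4, -0.0, 0.0]
width: 0.0725
```

Call:
move_arm(deltas=[[[0,0,0],0],[[0,0,0],0],[[0,0,0],0],[[0,0,0],0],[[0,0,0],0]], jaw=0, newtons=60)

```text
time_s: 17.92
eef_pos: [0.582, 0.3435, 0.0472]
orientation: [-180.0, -0.1, 0.1]
force: [-0.3, 0.3, 6.1]
width: 0.0431
```

```bash
python3 -c "
from h import *
s,im,d,P=snap('wrist','w10');print(s['eef_pos'],s['orientation'],s['width'],s['force'])
plan([(s['eef_pos'][0],s['eef_pos'][1],.15,0.1),(.472,-.428,.15,1),(.472,-.428,.032,1)])
"
```

```text
[0.58198293 0.34348361 0.04721475] [-1.79965600e+02 -7.50392179e-02  9.63267844e-02] 0.04309877541741255 [-0.28030114  0.29329843  6.07228881]
call [0.0, 0.0, -0.103] -0.0
call [-0.037, 0.257, 0.0] -0.005
call [-0.038, 0.257, 0.0] -0.005
call [-0.04, 0.257, 0.0] -0.006
call [-0.0, -0.0, 0.118] 0.0
ends [ 0.4721 -0.4283  0.0322] 1.02
```

Call:
move_arm(deltas=[[[0,0,-0.005],0],[[0,0,-0.015],0],[[0,0,-0.04],0],[[0,0,-0.075],0],[[0,0,-0.105],0]])

```text
time_s: 18.6
eef_pos: [0.5813, 0.3432, 0.1527]
orientation: [-180.0, 0.0, 0.1]
force: [-0.2, 0.6, -2.3]
width: 0.0436
```

Call:
move_arm(deltas=[[[-0.007,0.051,0],0],[[-0.015,0.103,0],-0.002],[[-0.022,0.154,0],-0.003],[[-0.03,0.206,0],-0.004],[[-0.037,0.257,0],-0.005]])

```text
time_s: 19.23
eef_pos: [0.5444, 0.0844, 0.1517]
orientation: [180.0, -0.0, 0.4]
force: [0.6, -1.1, -3.3]
width: 0.0432
```

Call:
move_arm(deltas=[[[-0.007,0.051,0],0],[[-0.015,0.103,0],-0.002],[[-0.023,0.154,0],-0.003],[[-0.03,0.206,0],-0.004],[[-0.038,0.257,0],-0.005]])

```text
time_s: 19.85
eef_pos: [0.5083, -0.1727, 0.1518]
orientation: [180.0, -0.0, 0.7]
force: [1.4, -0.2, -2.8]
width: 0.0431
```

Call:
move_arm(deltas=[[[-0.008,0.051,0],0],[[-0.016,0.103,0],-0.002],[[-0.024,0.154,0],-0.003],[[-0.032,0.206,0],-0.005],[[-0.04,0.257,0],-0.006]])

```text
time_s: 20.48
eef_pos: [0.4713, -0.43, 0.1517]
orientation: [-180.0, -0.0, 1.0]
force: [2.0, 0.0, -2.8]
width: 0.0434
```

```bash
python3 -c "
from h import *
s,im,d,P=snap('wrist','w11');print(s['eef_pos'],s['orientation'],s['width'],s['force'])
s,im,d,P=snap('top','t1')
X,Y,Z=P[...,0],P[...,1],P[...,2]
for r in rects((X>.2)&(X<.85)&(abs(Y)<.62)&(Z>.037)&(Z<.08),P):print(r)
print('studs')
ws=(X>.45)&(X<.7)&(Y>.08)&(Y<.45)
for r in rects(ws&(Z>.0185)&(Z<.0225),P,30):print(r)
"
```

```text
[ 0.47126046 -0.43004133  0.15170163] [-1.79995873e+02 -1.42548164e-02  1.03198639e+00] 0.0434251831420944 [ 1.9531782   0.01773457 -2.80735568]
(array([408., 117.]), 0.8283, -0.1971, 0.0388, 0.043, 0.019, -2.7)
(array([341., 126.]), 0.8044, -0.0277, 0.068, 0.12, 0.06, -88.6)
(array([410., 141.]), 0.7634, -0.1984, 0.0417, 0.12, 0.037, -88.6)
(array([485., 176.]), 0.6745, -0.3801, 0.0663, 0.079, 0.057, 40.4)
(array([427., 175.]), 0.6735, -0.2346, 0.0473, 0.105, 0.047, -89.2)
(array([363., 185.]), 0.6505, -0.0787, 0.0445, 0.065, 0.045, -89.9)
(array([476., 255.]), 0.474, -0.3425, 0.0496, 0.066, 0.047, 3.4)
(array([441., 256.]), 0.472, -0.2587, 0.0488, 0.065, 0.046, 1.0)
(array([348., 275.]), 0.429, -0.0375, 0.0447, 0.103, 0.045, 84.9)
(array([254., 287.]), 0.4027, 0.188, 0.0387, 0.126, 0.067, -82.6)
(array([165., 286.]), 0.4054, 0.3907, 0.0477, 0.067, 0.044, 89.8)
(array([113., 352.]), 0.2597, 0.5053, 0.0386, 0.126, 0.067, 87.8)
(array([193., 363.]), 0.2285, 0.3191, 0.0382, 0.045, 0.027, 89.5)
(array([209., 371.]), 0.2187, 0.292, 0.0387, 0.083, 0.036, -89.0)
(array([178., 371.]), 0.211, 0.354, 0.0388, 0.04, 0.029, 68.8)
studs
(array([190., 216.]), 0.5845, 0.3494, 0.0202, 0.174, 0.079, -2.2)
(array([230., 211.]), 0.5926, 0.2475, 0.0203, 0.136, 0.063, -2.8)
(array([274., 218.]), 0.576, 0.1396, 0.0202, 0.129, 0.066, -5.6)
```

View pics/t1.png

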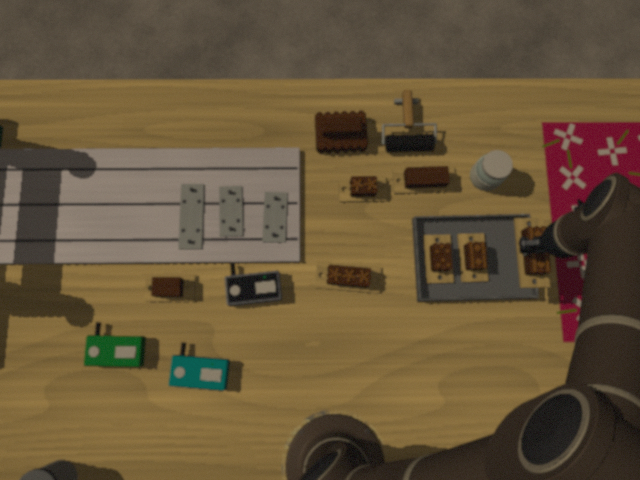

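The top view shows the new narrow has been knocked; it's now at (363,185), i.e. world (0.651, −0.079). The bare stud plates are visible at (190,216), (230,211) and (274,218). Next I'll set the last wide down and fetch the new narrow.

Call:
move_arm(deltas=[[[0,0,0.05],0],[[0,0,0.09],0],[[0,0,0.108],0],[[0,0,0.116],0],[[0,0,0.119],0]])

```text
time_s: 21.2
eef_pos: [0.4724, -0.4289, 0.0332]
orientation: [179.9, -0.1, 1.0]
force: [0.9, 0.5, -3.6]
width: 0.0433
```

Call:
move_arm(deltas=[[[0,0,0],0],[[0,0,0],0],[[0,0,0],0],[[0,0,0],0]], jaw=0.7)

```text
time_s: 21.7
eef_pos: [0.4719, -0.4287, 0.0328]
orientation: [180.0, -0.0, 1.0]
force: [0.6, -0.7, 0.5]
width: 0.0597
```

Call:
move_arm(deltas=[[[0,0,-0.03],0],[[0,0,-0.09],0],[[0,0,-0.12],0],[[0,0,-0.12],0]])

```text
time_s: 22.2
eef_pos: [0.4731, -0.4296, 0.1555]
orientation: [179.8, -0.2, 1.0]
force: [-0.4, -0.1, -0.1]
width: 0.06
```

```bash
python3 -c "
from h import *
s,im,d,P=snap('wrist','w12');print(s['eef_pos'],s['orientation'],s['width'],s['force'])
Z=P[...,2]
for r in rects((Z>.04)&(Z<.06)&(d>.1),P,200):print(r)
plan([(.6505,-.0787,.15,90),(.6505,-.0787,.1,90)])
"
```

```text
[ 0.47306985 -0.42962752  0.15554473] [179.78341862  -0.23887068   1.00954073] 0.05996622294877475 [-0.38261934 -0.12362198 -0.08130025]
(array([323., 236.]), 0.4721, -0.4291, 0.0491, 0.104, 0.044, 0.5)
(array([181., 233.]), 0.4757, -0.3438, 0.0493, 0.066, 0.045, 1.1)
(array([ 42., 235.]), 0.4734, -0.2608, 0.0486, 0.067, 0.045, -0.0)
call [0.092, -0.174, 0.002] -0.777
call [0.187, -0.058, 0.001] -0.776
call [0.001, -0.0, 0.05] -0.0
ends [ 0.6506 -0.0783  0.1004] 89.99
```

Call:
move_arm(deltas=[[[0.018,-0.035,0],-0.155],[[0.037,-0.07,0],-0.311],[[0.055,-0.104,0],-0.466],[[0.074,-0.139,0],-0.622],[[0.092,-0.174,0.002],-0.777]], jaw=0.85)

```text
time_s: 22.88
eef_pos: [0.5603, -0.2515, 0.1486]
orientation: [-179.9, 0.0, 45.8]
force: [0.5, -0.3, -0.3]
width: 0.0728
```

Call:
move_arm(deltas=[[[0.037,-0.012,0],-0.155],[[0.075,-0.023,0],-0.31],[[0.112,-0.035,0],-0.466],[[0.15,-0.046,0],-0.621],[[0.187,-0.058,0],-0.776]])

```text
time_s: 23.5
eef_pos: [0.6498, -0.0776, 0.1483]
orientation: [-179.9, -0.0, 90.3]
force: [0.0, 0.2, -0.0]
width: 0.0723
```

Call:
move_arm(deltas=[[[0,0,0.03],0],[[0,0,0.05],0],[[0,0,0.05],0],[[0,0,0.05],0]])

```text
time_s: 24.0
eef_pos: [0.6503, -0.0794, 0.1006]
orientation: [180.0, 0.0, 89.9]
force: [-0.4, -1.0, 0.9]
width: 0.0728
```

```bash
python3 -c "
from h import *
s,im,d,P=snap('wrist','w13');print(s['eef_pos'],s['orientation'],s['width'],s['q'])
Z=P[...,2]
for r in rects((Z>.036)&(Z<.06)&(d>.1),P,200):print(r)
"
```

```text
[ 0.65025432 -0.07943881  0.10055116] [1.79995432e+02 1.66523683e-03 8.99399745e+01] 0.07276217142033714 [ 27.03348915  39.40358995 -36.5679666   92.57669506  26.79399389
  57.03672679 -18.20951038]
(array([619., 172.]), 0.7785, -0.0283, 0.0485, 0.097, 0.005, -88.4)
(array([327., 268.]), 0.6517, -0.0801, 0.0437, 0.067, 0.044, -89.2)
(array([540., 385.]), 0.7653, -0.1505, 0.0413, 0.033, 0.023, 0.3)
(array([363., 449.]), 0.6728, -0.1904, 0.046, 0.045, 0.017, -2.5)
```

Call:
move_arm(deltas=[[[0,0.001,0.03],-0.01],[[0,0.001,0.06],-0.01],[[0,0.001,0.0745],-0.01],[[0,0.001,0.0745],-0.01],[[0,0.001,0.0745],-0.01]])

```text
time_s: 24.68
eef_pos: [0.6521, -0.0788, 0.0272]
orientation: [179.9, 0.0, 90.6]
force: [-0.0, 0.5, 1.3]
width: 0.0725
```

Call:
move_arm(deltas=[[[0,0,0],0],[[0,0,0],0],[[0,0,0],0],[[0,0,0],0],[[0,0,0],0]], jaw=0, newtons=60)

```text
time_s: 25.3
eef_pos: [0.6518, -0.0789, 0.027]
orientation: [179.9, 0.0, 90.6]
force: [-1.2, 0.1, 6.9]
width: 0.0431
```

Call:
move_arm(deltas=[[[0,0,-0.03],0],[[0,0,-0.08],0],[[0,0,-0.125],0],[[0,0,-0.125],0],[[0,0,-0.125],0]])

```text
time_s: 25.92
eef_pos: [0.6504, -0.0792, 0.1498]
orientation: [-179.9, 0.0, 90.6]
force: [0.2, 0.4, -3.3]
width: 0.0429
```

```bash
cat >> h.py <<'E'
def hole(name):
    "largest round hole spot in the base plate ahead of the held block: circle fit in the wrist picture"
    im=np.load(name+'.npz')['im'].astype(int);r=im[120:262,240:420]
    m=((r[...,0]-r[...,2]>45)&(r[...,0]>150)).astype(np.uint8)   # pale wood
    cs,h=cv2.findContours(m,cv2.RETR_CCOMP,cv2.CHAIN_APPROX_NONE)
    out=[(cv2.contourArea(c),c) for c,q in zip(cs,h[0]) if q[3]>=0 and cv2.contourArea(c)>150]
    return [(round(a),np.round(np.add(cv2.fitEllipse(c)[0],(240,120)),2),np.round(cv2.fitEllipse(c)[1],1)) for a,c in out]
E
python3 -c "
from h import *
s,im,d,P=snap('wrist','w14');print(s['eef_pos'],s['orientation'],s['width'],s['force'])
for n in('w2','w3','w6','w7','w10','w11','w14'):print(n,hole(n))
"
```

```text
[ 0.65035664 -0.07919322  0.14975066] [-1.79911976e+02  2.45329124e-02  9.05642097e+01] 0.04292419409599576 [ 0.15578356  0.4275742  -3.28454695]
w2 [(896, array([325.12, 205.11]), array([31.3, 37.1]))]
w3 [(703, array([323.21, 204.44]), array([28. , 32.5]))]
w6 [(883, array([324.8 , 196.82]), array([31.6, 36.2]))]
w7 [(719, array([323.11, 196.23]), array([28.7, 32.4]))]
w10 [(980, array([324.7 , 148.75]), array([34.2, 36.8]))]
w11 [(786, array([324.32, 148.13]), array([30.5, 33.1]))]
w14 []
```

View pics/w14.png

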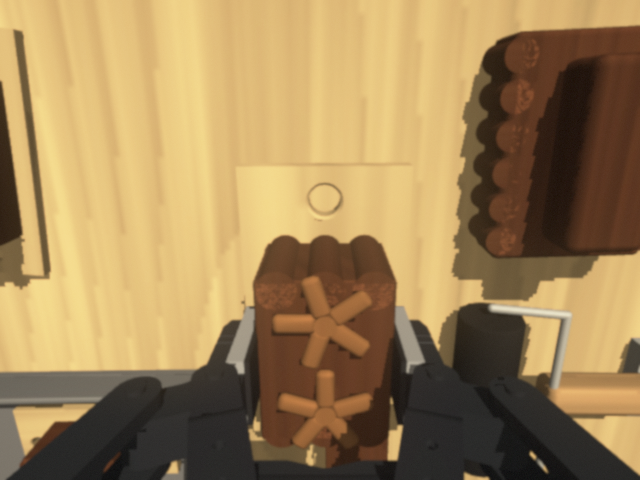

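Held flush, with the hole at (324,198). I'll go to the near narrow stud pair using the recorded grip pose.

```bash
python3 -c "
from h import *
plan([(.5796,.1397,.15,-2.5),(.5796,.1397,.09,-2.5)],amax=.82)
"
```

```text
call [0.11, -0.034, -0.0] 0.812
call [0.051, -0.103, -0.001] 0.812
call [-0.0, 0.0, 0.06] 0.0
ends [0.58   0.1399 0.09  ] -2.48
```

Call:
move_arm(deltas=[[[0.022,-0.007,0],0.162],[[0.044,-0.014,0],0.325],[[0.066,-0.02,0],0.487],[[0.088,-0.027,0],0.65],[[0.11,-0.034,0],0.812]])

```text
time_s: 26.6
eef_pos: [0.6147, 0.0313, 0.1486]
orientation: [-179.9, 0.2, 43.7]
force: [0.6, 0.5, -3.9]
width: 0.0432
```

Call:
move_arm(deltas=[[[0.01,-0.021,0],0.162],[[0.02,-0.041,0],0.325],[[0.031,-0.062,0],0.487],[[0.041,-0.082,0],0.65],[[0.051,-0.103,0],0.812]])

```text
time_s: 27.22
eef_pos: [0.5798, 0.1405, 0.1487]
orientation: [179.9, 0.2, -2.8]
force: [-0.2, -0.4, -2.1]
width: 0.043
```

Call:
move_arm(deltas=[[[0,0,0.03],0],[[0,0,0.06],0],[[0,0,0.06],0],[[0,0,0.06],0],[[0,0,0.06],0]])

```text
time_s: 27.85
eef_pos: [0.5819, 0.1405, 0.0919]
orientation: [-180.0, -0.1, -2.5]
force: [-0.3, -0.7, -2.3]
width: 0.0434
```

```bash
cat >> h.py <<'E'
def hole_tool(name):
    "hole centre in the tool frame: pixel of the hole, depth of the plate round it"
    D=np.load(name+'.npz');m=manip.camera_model('wrist');out=[]
    for a,c,ax in hole(name):
        v,u=np.mgrid[:480,:640];r=np.hypot(u-c[0],v-c[1]);k=(r>22)&(r<32)&(D['d']>.05)&(abs(v-c[1])<8)
        z=np.median(D['d'][k]);p=norm(m,[c])[0];out.append((m['hand_eye']@[p[0]*z,p[1]*z,z,1])[:3].round(4))
    return out
E
python3 -c "
from h import *
s,im,d,P=snap('wrist','w15');print(s['eef_pos'],s['orientation'],s['width'],s['force'])
for n in('w2','w3','w6','w7','w10','w11','w15'):print(n,hole(n),hole_tool(n))
"
```

```text
[0.58185441 0.14048167 0.09186285] [-1.79968827e+02 -9.27589083e-02 -2.48513520e+00] 0.043356891206140315 [-0.25471875 -0.67585969 -2.27838237]
w2 [(896, array([325.12, 205.11]), array([31.3, 37.1]))] [array([0.045 , 0.0006, 0.0176])]
w3 [(703, array([323.21, 204.44]), array([28. , 32.5]))] [array([ 0.0453, -0.0001,  0.0176])]
w6 [(883, array([324.8 , 196.82]), array([31.6, 36.2]))] [array([0.0481, 0.0004, 0.0176])]
w7 [(719, array([323.11, 196.23]), array([28.7, 32.4]))] [array([ 0.0483, -0.0002,  0.0177])]
w10 [(980, array([324.7 , 148.75]), array([34.2, 36.8]))] [array([0.0651, 0.0004, 0.0198])]
w11 [(786, array([324.32, 148.13]), array([30.5, 33.1]))] [array([0.0653, 0.0003, 0.0199])]
w15 [(781, array([322.55, 199.67]), array([29.8, 33.8]))] [array([ 0.0466, -0.0004,  0.0196])]
```

Call:
move_arm(deltas=[[[-0.0035,0.001,0.015],0],[[-0.0035,0.001,0.03],0],[[-0.0035,0.001,0.03],0],[[-0.0035,0.001,0.03],0],[[-0.0035,0.001,0.03],0]])

```text
time_s: 28.52
eef_pos: [0.578, 0.1396, 0.0611]
orientation: [-180.0, -0.0, -2.5]
force: [-0.4, 0.3, -3.2]
width: 0.0431
```

```bash
python3 -c "
from h import *
import time
for i in range(2):
  s=manip.state();print(s['eef_pos'],s['orientation'],s['force'])
s,im,d,P=snap('wrist','w16');s=manip.state();print(s['eef_pos'],s['orientation'],s['force'],hole('w16'))
"
```

```text
[0.57795567 0.13961982 0.06114773] [-1.79985543e+02 -4.12482679e-02 -2.47143330e+00] [-0.40611605  0.26272729 -3.16986986]
[0.57795567 0.13961982 0.06114773] [-1.79985543e+02 -4.12482679e-02 -2.47143330e+00] [-0.40611605  0.26272729 -3.16986986]
[0.57791164 0.13957417 0.06117014] [-1.79988230e+02 -3.99072196e-02 -2.47576318e+00] [-0.42869668 -0.38839149 -3.50508554] [(823, array([322.67, 199.59]), array([31.2, 33.9]))]
```

Call:
move_arm(deltas=[[[0.0003,0,0.003],0],[[0.0003,0,0.005],0],[[0.0003,0,0.007],0],[[0.0003,0,0.007],0]])

```text
time_s: 29.08
eef_pos: [0.5777, 0.1394, 0.0535]
orientation: [180.0, 0.0, -2.5]
force: [-0.0, -0.1, -3.1]
width: 0.0432
```

Below stud tips with no contact force, so it's in the holes. I'll continue home.

Call:
move_arm(deltas=[[[0,0,0.003],0],[[0,0,0.005],0],[[0,0,0.007],0],[[0,0,0.007],0]])

```text
time_s: 29.58
eef_pos: [0.5779, 0.1395, 0.047]
orientation: [180.0, -0.0, -2.5]
force: [-0.9, 0.0, -0.5]
width: 0.0432
```

Call:
move_arm(deltas=[[[0,0,0],0],[[0,0,0],0],[[0,0,0],0],[[0,0,0],0]], jaw=0.75)

```text
time_s: 30.08
eef_pos: [0.5779, 0.1395, 0.0468]
orientation: [-180.0, -0.0, -2.5]
force: [-0.3, 0.2, -0.3]
width: 0.0641
```

Call:
move_arm(deltas=[[[0,0,-0.03],0],[[0,0,-0.08],0],[[0,0,-0.11],0],[[0,0,-0.11],0]])

```text
time_s: 30.58
eef_pos: [0.5794, 0.14, 0.1596]
orientation: [-179.9, -0.3, -2.5]
force: [-0.0, 0.5, 0.3]
width: 0.0642
```

```bash
python3 -c "
from h import *
s,im,d,P=snap('wrist','w17');print(s['eef_pos'],s['orientation'],s['width'],s['force'])
Z=P[...,2]
for r in rects((Z>.056)&(Z<.08)&(d>.1),P,200):print(r)
for r in rects((Z>.0235)&(Z<.032)&(d>.1),P,200):print('plate',r)
plan([(.406,.3917,.15,90),(.406,.3917,.1,90)],amax=.82)
"
```

```text
[0.57942536 0.13995195 0.15957146] [-179.92060793   -0.28205172   -2.48267352] 0.06416829248900474 [-0.03531195  0.51803158  0.3225423 ]
(array([326., 247.]), 0.5778, 0.1393, 0.0639, 0.066, 0.044, -2.0)
plate (array([144., 143.]), 0.6401, 0.2477, 0.029, 0.01, 0.009, -56.0)
plate (array([326., 205.]), 0.5775, 0.1392, 0.0275, 0.119, 0.065, -2.4)
plate (array([ 40., 327.]), 0.5173, 0.3425, 0.0287, 0.011, 0.01, 66.0)
plate (array([571., 386.]), 0.4519, -0.0375, 0.0277, 0.098, 0.007, 87.6)
plate (array([286., 409.]), 0.4393, 0.1759, 0.028, 0.099, 0.01, -89.0)
plate (array([ 15., 432.]), 0.4289, 0.3832, 0.0273, 0.025, 0.002, 88.4)
call [-0.092, -0.122, 0.004] -0.807
call [0.025, -0.151, 0.004] -0.807
call [-0.0, 0.001, 0.05] -0.0
ends [0.4064 0.3917 0.0997] 89.99
```

Call:
move_arm(deltas=[[[-0.018,-0.024,0],-0.161],[[-0.037,-0.049,0],-0.323],[[-0.055,-0.073,0],-0.484],[[-0.074,-0.098,0],-0.646],[[-0.092,-0.122,0.004],-0.807]], jaw=0.85)

```text
time_s: 31.25
eef_pos: [0.49, 0.2658, 0.1514]
orientation: [-180.0, 0.1, 44.1]
force: [-0.1, 0.1, 0.8]
width: 0.0728
```

Call:
move_arm(deltas=[[[0.005,-0.03,0],-0.161],[[0.01,-0.06,0],-0.323],[[0.015,-0.091,0],-0.484],[[0.02,-0.121,0],-0.646],[[0.025,-0.151,0.004],-0.807]])

```text
time_s: 31.88
eef_pos: [0.4038, 0.3919, 0.1475]
orientation: [-179.9, 0.1, 90.3]
force: [0.3, -0.6, 0.2]
width: 0.0727
```

Call:
move_arm(deltas=[[[0,0.001,0.03],0],[[0,0.001,0.05],0],[[0,0.001,0.05],0],[[0,0.001,0.05],0]])

```text
time_s: 32.38
eef_pos: [0.4061, 0.3916, 0.099]
orientation: [-180.0, -0.0, 90.0]
force: [-0.1, 0.5, -0.3]
width: 0.0726
```

```bash
python3 -c "
from h import *
s,im,d,P=snap('wrist','w18');print(s['eef_pos'],s['orientation'],s['width'],s['q'])
Z=P[...,2]
for r in rects((Z>.036)&(Z<.06)&(d>.1),P,200):print(r)
"
```

```text
[0.40608026 0.39164318 0.09904694] [-1.79995999e+02 -9.00649961e-03  8.99683222e+01] 0.0725523044568657 [-17.86509549  33.40279418 -42.02823935 105.82010249  28.04212774
  51.60091808 -73.16013085]
(array([25., 86.]), 0.2786, 0.478, 0.0366, 0.064, 0.029, 83.1)
(array([325., 273.]), 0.4067, 0.39, 0.0474, 0.067, 0.044, -89.9)
(array([ 10., 382.]), 0.2385, 0.326, 0.0364, 0.084, 0.014, 77.2)
```

Call:
move_arm(deltas=[[[-0.0015,0.0005,0.03],0],[[-0.0015,0.0005,0.06],0],[[-0.0015,0.0005,0.072],0],[[-0.0015,0.0005,0.072],0],[[-0.0015,0.0005,0.072],0]], jaw=0.75)

```text
time_s: 33.05
eef_pos: [0.4069, 0.3909, 0.028]
orientation: [179.9, -0.1, 90.0]
force: [0.2, 0.7, 1.2]
width: 0.064
```

Call:
move_arm(deltas=[[[0,0,0],0],[[0,0,0],0],[[0,0,0],0],[[0,0,0],0],[[0,0,0],0]], jaw=0, newtons=60)

```text
time_s: 33.67
eef_pos: [0.4069, 0.3908, 0.028]
orientation: [179.9, -0.1, 90.0]
force: [-0.5, -0.8, 7.0]
width: 0.0432
```

Call:
move_arm(deltas=[[[0,0,-0.03],0],[[0,0,-0.08],0],[[0,0,-0.125],0],[[0,0,-0.125],0],[[0,0,-0.125],0]])

```text
time_s: 34.3
eef_pos: [0.4062, 0.3893, 0.1511]
orientation: [-180.0, 0.1, 90.0]
force: [0.5, -0.2, -3.0]
width: 0.043
```

```bash
python3 -c "
from h import *
s=manip.state();print(s['eef_pos'],s['orientation'],s['force'])
plan([(.594,.2481,.15,1.6),(.594,.2481,.09,1.6)],amax=.82)
"
```

```text
[0.40624624 0.38933119 0.15113839] [-1.79993516e+02  6.19336935e-02  8.99810763e+01] [ 0.47823629 -0.18909104 -3.04320844]
call [-0.071, 0.094, 0.001] 0.771
call [0.015, 0.116, 0.0] 0.772
call [0.0, 0.0, 0.06] -0.0
ends [0.5938 0.2482 0.0901] 1.57
```

Call:
move_arm(deltas=[[[-0.014,0.019,0],0.154],[[-0.028,0.038,0],0.308],[[-0.043,0.056,0],0.463],[[-0.057,0.075,0],0.617],[[-0.071,0.094,0.001],0.771]])

```text
time_s: 34.92
eef_pos: [0.5001, 0.3178, 0.1487]
orientation: [-180.0, 0.2, 45.5]
force: [-0.7, 0.4, -2.7]
width: 0.043
```

Call:
move_arm(deltas=[[[0.003,0.023,0],0.154],[[0.006,0.046,0],0.309],[[0.009,0.07,0],0.463],[[0.012,0.093,0],0.618],[[0.015,0.116,0],0.772]])

```text
time_s: 35.55
eef_pos: [0.5935, 0.2479, 0.1483]
orientation: [179.9, 0.2, 1.3]
force: [0.3, 0.5, -3.0]
width: 0.0427
```

Call:
move_arm(deltas=[[[0,0,0.03],0],[[0,0,0.06],0],[[0,0,0.06],0],[[0,0,0.06],0],[[0,0,0.06],0]])

```text
time_s: 36.17
eef_pos: [0.5946, 0.2495, 0.0919]
orientation: [-180.0, -0.1, 1.6]
force: [0.1, 0.1, -2.2]
width: 0.043
```

```bash
python3 -c "
from h import *
s,im,d,P=snap('wrist','w19');print(s['eef_pos'],s['orientation'],s['width'],s['force'])
for n in('w6','w7','w19'):print(n,hole(n),hole_tool(n))
"
```

```text
[0.59459053 0.24946194 0.09189907] [-1.79966453e+02 -8.95097990e-02  1.59649889e+00] 0.042982358757633156 [ 0.10083824  0.0608603  -2.23269461]
w6 [(883, array([324.8 , 196.82]), array([31.6, 36.2]))] [array([0.0481, 0.0005, 0.0176])]
w7 [(719, array([323.11, 196.23]), array([28.7, 32.4]))] [array([ 0.0483, -0.0001,  0.0177])]
w19 [(738, array([323.44, 197.27]), array([28.6, 33.2]))] [array([ 0.0472, -0.    ,  0.0207])]
```

Call:
move_arm(deltas=[[[-0.0013,0.0014,0.015],0],[[-0.0013,0.0014,0.029],0],[[-0.0013,0.0014,0.029],0],[[-0.0013,0.0014,0.029],0],[[-0.0013,0.0014,0.029],0]])

```text
time_s: 36.85
eef_pos: [0.593, 0.2478, 0.0621]
orientation: [-180.0, -0.0, 1.6]
force: [0.3, -0.3, -1.9]
width: 0.0431
```

Call:
move_arm(deltas=[[[0.0003,-0.0003,0.003],0],[[0.0003,-0.0003,0.005],0],[[0.0003,-0.0003,0.008],0],[[0.0003,-0.0003,0.008],0]])

```text
time_s: 37.35
eef_pos: [0.5928, 0.2478, 0.0534]
orientation: [180.0, 0.0, 1.6]
force: [0.4, -0.2, -2.0]
width: 0.0429
```

Call:
move_arm(deltas=[[[0,0,0.002],0],[[0,0,0.004],0],[[0,0,0.006],0],[[0,0,0.006],0]])

```text
time_s: 37.85
eef_pos: [0.593, 0.248, 0.0481]
orientation: [180.0, -0.0, 1.6]
force: [-2.4, -0.9, 2.6]
width: 0.0429
```

Call:
move_arm(deltas=[[[0,0,0],0],[[0,0,0],0],[[0,0,0],0],[[0,0,0],0]], jaw=0.75)

```text
time_s: 38.35
eef_pos: [0.5931, 0.248, 0.0478]
orientation: [-180.0, -0.0, 1.6]
force: [0.7, 0.5, -0.7]
width: 0.0645
```

Call:
move_arm(deltas=[[[0,0,-0.03],0],[[0,0,-0.08],0],[[0,0,-0.11],0],[[0,0,-0.11],0]])

```text
time_s: 38.85
eef_pos: [0.5945, 0.2488, 0.1609]
orientation: [-179.9, -0.3, 1.6]
force: [0.9, 0.4, 0.3]
width: 0.0641
```

```bash
python3 -c "
from h import *
s,im,d,P=snap('wrist','w20');print(s['eef_pos'],s['orientation'],s['width'],s['force'])
Z=P[...,2]
for r in rects((Z>.056)&(Z<.08)&(d>.1),P,200):print(r)
for r in rects((Z>.0235)&(Z<.032)&(d>.1),P,500):print('plate',r)
s,im,d,P=snap('top','t2')
X,Y,Z=P[...,0],P[...,1],P[...,2]
for r in rects((X>.33)&(X<.62)&(Y<.1)&(Y>-.2)&(Z>.037)&(Z<.08),P):print(r)
plan([(.4295,-.0365,.15,85),(.4295,-.0365,.1,85)],amax=.82)
"
```

```text
[0.59453257 0.24875807 0.16090918] [-179.88470947   -0.28745161    1.58270375] 0.06409820445705766 [0.87627118 0.44945636 0.27628759]
(array([326., 247.]), 0.5938, 0.2477, 0.0675, 0.066, 0.044, 1.4)
(array([508., 275.]), 0.5779, 0.1393, 0.0637, 0.066, 0.045, -2.5)
plate (array([326., 200.]), 0.5932, 0.2474, 0.0276, 0.119, 0.065, 1.3)
plate (array([484., 226.]), 0.5776, 0.1391, 0.0275, 0.119, 0.065, -2.3)
plate (array([371., 427.]), 0.4362, 0.2098, 0.028, 0.095, 0.005, -82.5)
(array([353., 270.]), 0.4393, -0.0452, 0.044, 0.09, 0.024, 82.8)
call [-0.086, 0.14, 0.004] -0.728
call [-0.157, 0.048, 0.004] -0.728
call [0.001, -0.0, 0.05] 0.0
ends [ 0.4296 -0.0362  0.0996] 85.01
```

Call:
move_arm(deltas=[[[-0.017,0.028,0],-0.146],[[-0.034,0.056,0],-0.291],[[-0.052,0.084,0],-0.437],[[-0.069,0.112,0],-0.582],[[-0.086,0.14,0.004],-0.728]], jaw=0.85)

```text
time_s: 39.58
eef_pos: [0.5097, 0.1045, 0.1525]
orientation: [-179.9, 0.1, 43.6]
force: [-0.2, 0.2, 0.6]
width: 0.0724
```

Call:
move_arm(deltas=[[[-0.031,0.01,0],-0.146],[[-0.063,0.019,0],-0.291],[[-0.094,0.029,0],-0.437],[[-0.126,0.038,0],-0.582],[[-0.157,0.048,0.004],-0.728]])

```text
time_s: 40.2
eef_pos: [0.4283, -0.0379, 0.1488]
orientation: [-179.9, -0.0, 85.3]
force: [0.3, 0.3, 0.2]
width: 0.0729
```

Call:
move_arm(deltas=[[[0.001,0,0.03],0],[[0.001,0,0.05],0],[[0.001,0,0.05],0],[[0.001,0,0.05],0]])

```text
time_s: 40.7
eef_pos: [0.4297, -0.0357, 0.0999]
orientation: [-180.0, -0.0, 85.0]
force: [-0.4, 0.8, 0.4]
width: 0.0724
```

```bash
python3 -c "
from h import *
s,im,d,P=snap('wrist','w21');print(s['eef_pos'],s['orientation'],s['width'],s['q'])
Z=P[...,2]
for r in rects((Z>.036)&(Z<.06)&(d>.1),P,200):print(r)
"
```

```text
[ 0.42968403 -0.0357194   0.09987033] [-1.79968637e+02 -2.19332312e-02  8.50436090e+01] 0.07239546399529377 [ 30.01968868  20.19563652 -37.29612982 123.60060873  18.32604288
  41.59144579 -24.41514567]
(array([325., 268.]), 0.43, -0.039, 0.0437, 0.104, 0.045, 84.7)
```

Call:
move_arm(deltas=[[[-0.003,0,0.03],0],[[-0.003,0,0.06],0],[[-0.003,0,0.0725],0],[[-0.003,0,0.0725],0],[[-0.003,0,0.0725],0]], jaw=0.75)

```text
time_s: 41.38
eef_pos: [0.4302, -0.0389, 0.0282]
orientation: [179.9, 0.0, 85.0]
force: [-0.2, 0.5, 0.4]
width: 0.064
```

Call:
move_arm(deltas=[[[0,0,0],0],[[0,0,0],0],[[0,0,0],0],[[0,0,0],0],[[0,0,0],0]], jaw=0, newtons=60)

```text
time_s: 42.0
eef_pos: [0.4301, -0.0391, 0.0283]
orientation: [179.9, 0.0, 85.0]
force: [-1.3, -0.3, 8.4]
width: 0.0428
```

Call:
move_arm(deltas=[[[0,0,-0.03],0],[[0,0,-0.08],0],[[0,0,-0.125],0],[[0,0,-0.125],0],[[0,0,-0.125],0]])

```text
time_s: 42.62
eef_pos: [0.4286, -0.0395, 0.1517]
orientation: [-180.0, 0.0, 85.0]
force: [0.3, 0.2, -3.7]
width: 0.0434
```

```bash
python3 -c "
from h import *
s=manip.state();print(s['eef_pos'],s['orientation'],s['force'])
plan([(.582,.3435,.15,.1),(.582,.3435,.09,.1)],amax=.76)
"
```

```text
[ 0.42862729 -0.03950879  0.1516609 ] [-1.79954884e+02  4.32158703e-02  8.49787323e+01] [ 0.31149189  0.21550005 -3.72790736]
call [0.197, 0.06, 0.001] 0.741
call [0.186, -0.09, 0.001] 0.74
call [0.0, 0.0, 0.06] 0.0
ends [0.5819 0.3435 0.0897] 0.12
```

Call:
move_arm(deltas=[[[0.039,0.012,0],0.148],[[0.079,0.024,0],0.296],[[0.118,0.036,0],0.445],[[0.158,0.048,0],0.593],[[0.197,0.06,0.001],0.741]])

```text
time_s: 43.25
eef_pos: [0.5055, 0.1529, 0.1489]
orientation: [-179.9, 0.2, 42.3]
force: [1.2, -0.3, -3.4]
width: 0.0428
```

Call:
move_arm(deltas=[[[0.037,-0.018,0],0.148],[[0.074,-0.036,0],0.296],[[0.112,-0.054,0],0.444],[[0.149,-0.072,0],0.592],[[0.186,-0.09,0.001],0.74]])

```text
time_s: 43.88
eef_pos: [0.5817, 0.3446, 0.1469]
orientation: [179.8, 0.2, -0.1]
force: [0.5, 0.7, -3.5]
width: 0.0431
```

Call:
move_arm(deltas=[[[0,0,0.03],0],[[0,0,0.06],0],[[0,0,0.06],0],[[0,0,0.06],0],[[0,0,0.06],0]])

```text
time_s: 44.5
eef_pos: [0.5831, 0.3445, 0.0915]
orientation: [-179.9, -0.1, 0.1]
force: [0.1, 0.0, -3.4]
width: 0.0428
```

```bash
python3 -c "
from h import *
s,im,d,P=snap('wrist','w22');print(s['eef_pos'],s['orientation'],s['width'],s['force'])
for n in('w10','w11','w22'):print(n,hole(n),hole_tool(n))
"
```

```text
[0.58313482 0.34453566 0.0914896 ] [-1.79943377e+02 -9.35479813e-02  1.48633130e-01] 0.04281141867824144 [ 0.13329496  0.0390018  -3.43461317]
w10 [(980, array([324.7 , 148.75]), array([34.2, 36.8]))] [array([0.065 , 0.0004, 0.0198])]
w11 [(786, array([324.32, 148.13]), array([30.5, 33.1]))] [array([0.0653, 0.0003, 0.0199])]
w22 [(812, array([324.51, 143.37]), array([30.8, 33.5]))] [array([0.0668, 0.0004, 0.0211])]
```

Call:
move_arm(deltas=[[[-0.0026,0.001,0.015],0],[[-0.0026,0.001,0.029],0],[[-0.0026,0.001,0.029],0],[[-0.0026,0.001,0.029],0],[[-0.0026,0.001,0.029],0]])

```text
time_s: 45.18
eef_pos: [0.5801, 0.3434, 0.0617]
orientation: [-180.0, -0.0, 0.2]
force: [0.2, 0.2, -3.7]
width: 0.0427
```

Call:
move_arm(deltas=[[[0.0003,0,0.003],0],[[0.0003,0,0.005],0],[[0.0003,0,0.008],0],[[0.0003,0,0.008],0]])

```text
time_s: 45.68
eef_pos: [0.58, 0.343, 0.0529]
orientation: [180.0, 0.0, 0.2]
force: [-0.7, -0.1, -4.0]
width: 0.0429
```

Call:
move_arm(deltas=[[[0,0,0.002],0],[[0,0,0.004],0],[[0,0,0.0055],0],[[0,0,0.0055],0]])

```text
time_s: 46.18
eef_pos: [0.5802, 0.3431, 0.0485]
orientation: [180.0, -0.0, 0.2]
force: [-3.4, -1.1, 4.2]
width: 0.043
```

Call:
move_arm(deltas=[[[0,0,0],0],[[0,0,0],0],[[0,0,0],0],[[0,0,0],0]], jaw=0.75)

```text
time_s: 46.68
eef_pos: [0.5803, 0.3432, 0.0478]
orientation: [-180.0, -0.0, 0.2]
force: [0.4, -1.0, -0.3]
width: 0.0638
```

Call:
move_arm(deltas=[[[0,0,-0.03],0],[[0,0,-0.08],0],[[0,0,-0.11],0],[[0,0,-0.11],0]])

```text
time_s: 47.18
eef_pos: [0.5815, 0.3442, 0.161]
orientation: [-179.8, -0.3, 0.2]
force: [-0.2, 0.3, -0.9]
width: 0.0641
```

```bash
python3 -c "
from h import *
s,im,d,P=snap('wrist','w23');print(s['eef_pos'],s['orientation'],s['width'],s['force'])
Z=P[...,2]
for r in rects((Z>.056)&(Z<.08)&(d>.1),P,200):print(r)
for r in rects((Z>.0235)&(Z<.032)&(d>.1),P,500):print('plate',r)
plan([(.402,.165,.16,0.2)],amax=.82)
"
```

```text
[0.58152183 0.34419544 0.1610242 ] [-1.79835155e+02 -2.65297221e-01  1.53397662e-01] 0.06409501623136613 [-0.17190856  0.32651052 -0.94897851]
(array([327., 240.]), 0.5814, 0.3429, 0.0638, 0.104, 0.044, -0.2)
(array([495., 225.]), 0.5937, 0.2476, 0.0673, 0.067, 0.045, 1.6)
(array([634., 280.]), 0.5641, 0.1616, 0.0604, 0.038, 0.006, 7.0)
plate (array([327., 186.]), 0.5815, 0.3428, 0.0275, 0.157, 0.065, -0.4)
plate (array([465., 184.]), 0.5935, 0.2472, 0.0274, 0.118, 0.065, 1.4)
plate (array([605., 237.]), 0.5779, 0.1483, 0.0274, 0.119, 0.048, -1.8)
call [-0.179, 0.178, -0.001] -0.001
ends [0.4022 0.165  0.16  ] 0.21
```

All three plates lie at z≈0.0275, fully home. I'll look over the keypad next.

Call:
move_arm(deltas=[[[-0.036,0.036,0],0],[[-0.072,0.071,0],0],[[-0.107,0.107,0],0],[[-0.143,0.142,0],0],[[-0.179,0.178,0],0]], jaw=0)

```text
time_s: 47.85
eef_pos: [0.3998, 0.1631, 0.1566]
orientation: [180.0, 0.1, 0.2]
force: [1.4, -0.0, -0.7]
width: 0.0
```

Call:
move_arm(deltas=[[[0,0,0],0],[[0,0,0],0],[[0,0,0],0]])

```text
time_s: 48.22
eef_pos: [0.4023, 0.1655, 0.1576]
orientation: [-180.0, 0.0, 0.2]
force: [0.2, 0.1, -0.7]
width: 0.0
```

```bash
python3 -c "
from h import *
s,im,d,P=snap('wrist','w24');print(s['eef_pos'],s['orientation'],s['width'],s['force'])
X,Y,Z=P[...,0],P[...,1],P[...,2]
near=(abs(X-.4)<.05)&(abs(Y-.188)<.08)
for r in rects(near&(im.min(2)>110)&(Z>.033)&(Z<.045),P,100):print(r)
"
```

```text
[0.40231596 0.16550924 0.15755534] [-1.79961418e+02  7.73128949e-03  2.00052600e-01] 4.842002000285979e-05 [ 0.15896419  0.14333213 -0.66957845]
(array([258., 197.]), 0.4041, 0.1899, 0.0349, 0.126, 0.066, -83.9)
(array([335., 231.]), 0.4047, 0.1586, 0.038, 0.046, 0.026, -83.8)
(array([222., 242.]), 0.3973, 0.2302, 0.038, 0.023, 0.023, -46.3)
```

View pics/w24.png

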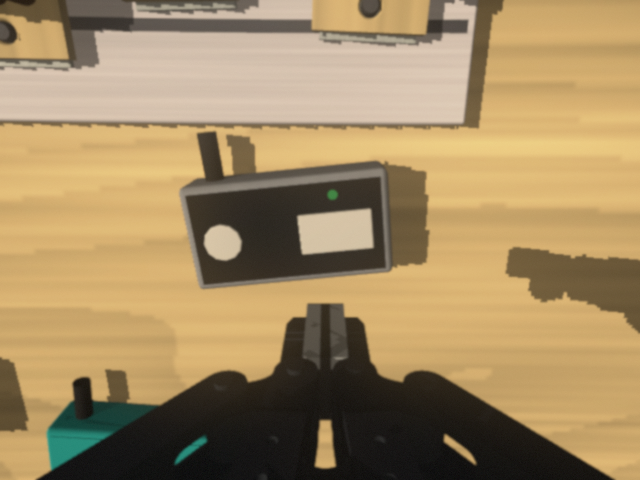

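The picture shows the oblong ready key at (335,231) and the round stop key at (222,242). They measure 46×26 mm and 72 mm apart, as specified. The green LED is at (333,195). I'll move above ready and press gently.

Call:
move_arm(deltas=[[[0.0024,0.007,0.05],-0.1],[[0.0024,0.007,0.09],-0.1],[[0.0024,0.007,0.102],-0.1],[[0.0024,0.007,0.102],-0.1],[[0.0024,0.007,0.102],-0.1]])

```text
time_s: 48.9
eef_pos: [0.405, 0.1583, 0.0569]
orientation: [-180.0, -0.1, 5.9]
force: [-0.4, -0.2, 1.1]
width: 0.0003
```

Call:
move_arm(deltas=[[[0,0,0.002],0],[[0,0,0.004],0],[[0,0,0.006],0],[[0,0,0.006],0]])

```text
time_s: 49.4
eef_pos: [0.404, 0.1575, 0.0497]
orientation: [180.0, 0.0, 5.9]
force: [-1.0, 0.4, 0.3]
width: -0.0001
```

Call:
move_arm(deltas=[[[0,0,0.001],0],[[0,0,0.002],0],[[0,0,0.003],0],[[0,0,0.003],0]])

```text
time_s: 49.9
eef_pos: [0.4041, 0.1576, 0.0467]
orientation: [180.0, 0.0, 5.9]
force: [-0.5, -0.2, -0.0]
width: 0.0002
```

Call:
move_arm(deltas=[[[0,0,0.0005],0],[[0,0,0.001],0],[[0,0,0.0015],0],[[0,0,0.0015],0]])

```text
time_s: 50.4
eef_pos: [0.4041, 0.1577, 0.0454]
orientation: [180.0, -0.0, 5.9]
force: [-0.9, 0.4, 3.7]
width: 0.0001
```

Call:
move_arm(deltas=[[[0,0,0.0005],0],[[0,0,0.001],0],[[0,0,0.001],0],[[0,0,0.001],0]])

```text
time_s: 50.9
eef_pos: [0.4042, 0.1577, 0.0449]
orientation: [180.0, -0.0, 5.9]
force: [-3.7, -1.5, 14.2]
width: 0.0002
```

Call:
move_arm(deltas=[[[0,0,0.0004],0],[[0,0,0.0004],0],[[0,0,0.0004],0]])

```text
time_s: 51.28
eef_pos: [0.4042, 0.1577, 0.0448]
orientation: [180.0, -0.0, 5.9]
force: [-4.4, -1.8, 18.8]
width: -0.0002
```

Call:
move_arm(deltas=[[[0,0,-0.02],0],[[0,0,-0.06],0],[[0,0,-0.12],0],[[0,0,-0.15],0],[[0,0,-0.15],0]])

```text
time_s: 51.9
eef_pos: [0.4055, 0.1581, 0.196]
orientation: [-180.0, -0.3, 5.9]
force: [0.5, 1.0, -0.1]
width: 0.0
```

Call:
move_arm(deltas=[[[0,0.05,-0.01],0],[[0,0.1,-0.02],0],[[-0.02,0.15,-0.03],0],[[-0.02,0.2,-0.03],0],[[-0.02,0.2,-0.03],0]])

```text
time_s: 52.52
eef_pos: [0.4041, -0.0469, 0.2227]
orientation: [180.0, 0.1, 5.5]
force: [-0.2, 0.4, -0.5]
width: 0.0001
```

```bash
python3 -c "
from h import *
s,im,d,P=snap('top','t3');print(s['eef_pos'],s['force'])
X,Y,Z=P[...,0],P[...,1],P[...,2]
for r in rects((X>.38)&(X<.85)&(abs(Y)<.62)&(Z>.037)&(Z<.08),P):print(r)
"
```

```text
[ 0.40405406 -0.04691112  0.22272563] [-0.24042483  0.44052424 -0.47530818]
(array([409., 116.]), 0.8297, -0.1966, 0.0389, 0.041, 0.022, 2.5)
(array([341., 126.]), 0.8035, -0.0297, 0.068, 0.115, 0.065, 87.1)
(array([410., 141.]), 0.7647, -0.1983, 0.0418, 0.12, 0.035, -88.0)
(array([485., 176.]), 0.6739, -0.3797, 0.0674, 0.079, 0.056, 41.6)
(array([427., 175.]), 0.673, -0.2344, 0.0474, 0.105, 0.046, -87.8)
(array([188., 213.]), 0.5802, 0.3434, 0.0642, 0.104, 0.046, -0.3)
(array([227., 207.]), 0.5914, 0.2481, 0.0673, 0.068, 0.044, 1.4)
(array([273., 214.]), 0.5767, 0.1401, 0.0646, 0.067, 0.044, -2.2)
(array([512., 257.]), 0.4712, -0.4279, 0.0496, 0.104, 0.047, 0.5)
(array([476., 255.]), 0.4741, -0.3423, 0.05, 0.065, 0.047, 1.4)
(array([441., 256.]), 0.4719, -0.2587, 0.049, 0.065, 0.046, 1.2)
(array([265., 286.]), 0.4059, 0.1594, 0.0389, 0.072, 0.046, -28.8)
(array([243., 286.]), 0.4062, 0.207, 0.0386, 0.071, 0.047, -77.5)
```

View pics/t3.png

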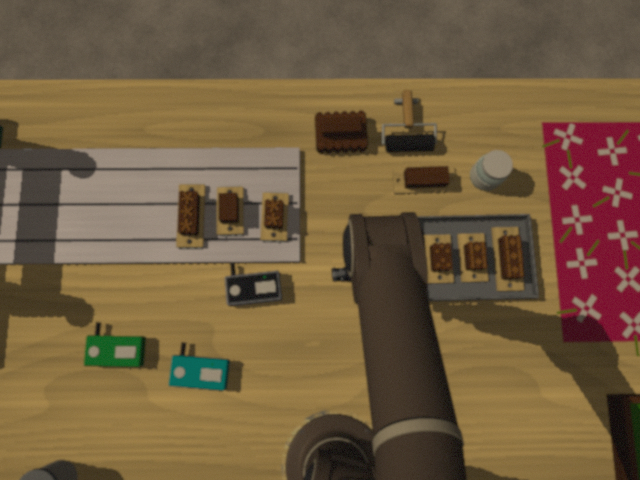

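The final view shows all three stud pairs filled (190,215), (230,210), (275,216). Three last blocks lie in the tray (441,256), (476,255), (512,257), and the bystanders haven't moved. The hand is clear, so I'm handing in.

```bash
python3 -c "
from station import manip
print(manip.sign_off(), manip.state()['time_s'])"
```

```text
the job is handed in; nothing more can be done
the job is handed in; nothing more can be done
```

The press is set up and the job is handed in, about 53 s into the 200 s limit; no verdict was reported back.

- **Wash tray:** all three blocks of the last run lie flat side by side, lengths along the tray's x. Block centres are about 84 mm apart and their tops are at z ≈ 0.049.
- **Stud pairs:** only two new blocks were on the table. The new wide block and the new narrow block are home on their pairs, and the narrow blank fills the other narrow pair. The new narrow block was knocked about 25 mm aside during the run, so I measured it again before gripping it.
- **Seating checks:** all three base plates measured z ≈ 0.0275, against 0.028 when fully home. Centres are within about 1–2 mm of where the old blocks sat, and no force built up until the blocks touched the plate.
- **Ready key:** pressed gently until it stood hard, at about 14–19 N and held for more than 0.5 s. The stop key was not touched.
- **Final top view:** everything was in place, the hand was clear, and the hand block, roller and jar had not moved beyond measuring noise. No check failed. Top and wrist cameras differed by up to 2–3 mm, within their calibration.

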